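# Fit up the tailgate hinge leaf for its pin

## Robot

A 7-joint arm with a two-finger parallel gripper is mounted at the origin on the work surface. World frame = base frame: x ahead of the robot, y to its left, z up, the work surface at z = 0. Lengths are in m, angles in rad, forces in N, time in s.
With the tool pointing down it reaches from about 0.425 to 0.925 m from the base axis. Payload 6.8 kg.
Tool frame: the origin (TCP) lies at the very end of the fingers, on their centre line; the grasp point (between the pads) lies 19 mm behind it; z points along the fingers, x is the direction in which the jaws open and shut, and the axes are right-handed (so a half turn about z gives the same grasp; the last joint's range is limited). The gripper opens to 85 mm and grips with 20 to 120 N. Pads are 22 mm wide; open, the fingers measure 114 mm over their backs; the gripper's body (76 mm by 85 mm) begins 54 mm behind the grasp point. The pads swing forward as they close: fully open they stand 13 mm farther back than shut.
Start: joints at [1.106, 0.477, 0.022, 1.555, -0.011, 1.109, -0.083], TCP at [0.236, -0.633, 0.192] pointing down, gripper open.
Joint ranges: [-2.96, 2.96], [-0.34, 2.1], [-1.41, 1.46], [0.24, 2.44], [-1.37, 4.51], [0.17, 1.92], [-2.96, 2.96]. Speed limits (rad/s): [2.39, 2.39, 3.14, 3.14, 3.14, 3.14, 3.14].

## Interface

Orientations are given as a unit quaternion [w, x, y, z].
In Python, from station import get_obs, read_camera, calibration, hand_in, recognise, outline_of, place_of gives the robot as it stands.
- The arm moves only by the tool move_arm, never from a script. Its argument "steps" is a list of rows, each an object with "fingers": the finger opening in mm, from 0 to 85.4; "translation": the shift along the world's x, y, z in mm, a list of three; "turn": the turn about the world's z in rad. In form: [{"fingers": fingers, "translation": [dx, dy, dz], "turn": turn}, ...]. A call has 1 to 10 rows; each row shifts and turns the commanded pose from where the row before left it; what a row does not reach is not made up. A row lasts 1/8 s, in which the tool goes at most 62.5 mm and 10.7 degrees, less where a joint would pass 70% of its speed; a pose out of reach is approached as far as the arm can. A call with a gripper value outside its range is refused whole. The fingers move at their own pace and stop on an object; "newtons" is the grip in N (left out, the last holds). Time passes only in rows, so rows that do not move let the fingers close. It gives the time, the measured TCP pose, the force and the opening at its end, in the units of the state.
- get_obs(): the state, without advancing time (a new reading comes with each control period).
- read_camera(name): name is "side" or "top"; returns the picture (420x560x3 uint8, blue, green, red); there is no depth.
- calibration(name): a dict with "camera_matrix" (3x3 intrinsics, pixels), "rvec" (rotation vector, rad) and "tvec" (3), from world to camera coordinates, as OpenCV has them. Camera axes: x right, y down, z forward; pixel columns grow to the right and rows downward; lengths in m; the calibration is good to about 2 mm. A picture is of the moment at which its call begins. calibration takes no time and is no camera call.
- hand_in(): hands the job in, once; it reports no verdict.
Trained networks look in the newest picture that a camera, given by its name, has taken for a name from the list of things; names that differ only in an ending like _2 or _b are one class to them, and where a whole thing is asked for, a point or a joint stands for the part that bears it (a point fixed in the world has none). Each returns a list of dicts, best first, with "conf" (0 to 1); they miss things now and then, are a little off and sometimes report something else, mostly with a low value. They report only what shows in the picture. A call takes as long as a camera call. They do not tell look-alikes from the thing itself.
- recognise(camera, name): "xy" ([column, row] in pixels, amid what is visible of it).
- outline_of(camera, name): "mask" (420x560 bool, what is visible of it) and "xy" ([column, row] in pixels, amid what is visible of it).
- place_of(camera, name): "xy" ([column, row] in pixels: a listed point, or the origin of a listed thing).
The state is a dict: "t": time; "q": joint angles; "joint_vel": joint speeds; "joint_torque": joint torques, N m; "eef_pos": TCP position; "tool_rot": TCP orientation; "contact_force": force on the tool from outside, world axes, zero at the start; "torque": the same for the moment, N m; "gripper_width": opening from 0.0 (shut) to 1.0 (fully open).
Only numpy, scipy, OpenCV 4.12 (cv2) and the standard library are available. Lean on these libraries where they do the work, as an engineer would, in place of code of your own. Each camera call takes 0.05 s, during which the arm holds its last target.

## Task

Lift the hinge leaf with the single middle knuckle straight up off its spindle on the stand, and bring its knuckle into the gap between the two knuckles welded to the tailgate post, so that the three holes line up for the hinge pin: knuckle centred in the gap with space above and below, leaf upright and sticking straight out from the post, flat in line with the welded leaf. Finish while holding it there with the gripper, the leaf touching nothing else, ready for the pin to be dropped in. Leave the other leaf, the collar, the loose pin and the jar where they are.

Things in the scene. Friction and masses are not known exactly. Their poses are not given: they have to be found in the camera images.
- leaf: Loose steel hinge leaf to fit, 0.3-0.4 kg: upright plate 52 x 6 x 96 mm high with one tubular knuckle (30 mm outside, 18 mm hole, 30 mm long) midway up one upright edge. Stands on the stand's base with its knuckle round a spindle, plate pointing roughly away from the robot. Origin on the knuckle's axis, level with the lower edge; z along the hole, x along the plate (which spans x = 20 to 72 mm).
- leaf_hole (a point): Centre of the loose leaf's knuckle hole, 48 mm above the leaf's lower edge (half-way up); axes as leaf (z along the hole, x towards the plate).
- leaf_plate (a point): Centre of the loose leaf's plate, 46 mm along the leaf's x from leaf_hole and at the same height; the plate's top edge is 48 mm above it. Axes as leaf.
- stand: Fixed spindle stand: base plate 150 x 300 x 8 mm with three upright spindles 15 mm thick, in a row along its y (at x -35 mm, y -110, 0, 110 mm), tops 92 mm above the bench. The single knuckle must rise about 55 mm to be free. The two loose leaves and a collar sit on the spindles in any order. Origin: centre of the underside.
- post: Fixed tailgate hinge post: 60 x 60 mm square steel tube, top 150 mm above the bench, on a 130 x 130 x 10 mm foot plate, with a steel hinge leaf (52 x 6 x 96 mm) welded flat on the tube's -x face. Low strap clamps hold the foot at its +x and -y sides. Origin: centre of the underside, z up.
- post_gap (a point): Centre of the 38 mm high gap between the post's two welded knuckles (30 mm outside, 18 mm hole, 29 mm long), on their upright axis, 96 mm above the bench: leaf_hole goes here, with 4 mm spare above and below. Axes as post: z up; +y straight out on the open side, where the loose knuckle enters and the loose plate must point; the welded leaf's edge is 20 mm away on the -y side.
- twin_plate (a point): Centre of the plate of the other loose leaf, the one with two outer knuckles (same plate 52 x 6 x 96 mm, knuckles at its top and bottom); to be left on its spindle.
- collar_mid (a point): Centre of a steel collar 48 mm outside, 20 mm hole, 30 mm high on another spindle; to be left.
- pin_mid (a point): Middle of the loose hinge pin, a 16 mm steel rod about 130 mm long with a tapered nose and bent handle, lying on the bench between the robot and the work; to be left.
- jar_mid (a point): Centre of a closed round jar, 72 mm across, 82 mm high, standing on the bench beyond the work; to be left.
Not all that is in view belongs to the job. What is shaped like the leaf but green or purple is not meant.

How it is judged:
By the outcome, as a careful person would: the job done as asked, in the order asked, and still so for the second after the job is handed in, while the arm keeps its last pose, push and grip.
It also fails if it takes over 51 s, if anything falls off the work surface, if the arm or the gripper's body presses on something with over 40 N, if the wrist force passes 120 N, or if a joint passes its speed limit or range.

## Working session

There is one attempt and no reset: what is moved stays moved. The work goes in short steps, Python scripts to look and compute and a tool call to move; the robot and the scene stay as the last step left them, time stands still between calls to the robot, and variables do not carry over. Pictures are saved under pics/ and viewed, and the job is handed in when it is done.

Besides the shell and the picture viewer there is one more tool, called after "Request:" by a JSON object that holds its "name" and its "arguments". move_arm: Moves the arm, as the interface text tells. Its arguments: {"type":"object","properties":{"steps":{"type":"array"},"newtons":{"type":"number"}},"required":["steps"]}

```bash
mkdir -p pics; ls; cat > h.py <<'E'
import numpy as np, cv2
from station import *
def P(name):
    c=calibration(name);K=np.array(c["camera_matrix"],float);R=cv2.Rodrigues(np.array(c["rvec"],float))[0];t=np.array(c["tvec"],float).reshape(3)
    return K,R,t
def proj(name,X):
    K,R,t=P(name);x=(np.atleast_2d(X)@R.T+t)@K.T
    return x[:,:2]/x[:,2:]
def tri(a,b,na="side",nb="top"):
    Pa,Pb=[K@np.c_[R,t] for K,R,t in (P(na),P(nb))]
    X=cv2.triangulatePoints(Pa,Pb,np.array(a,float).reshape(2,1),np.array(b,float).reshape(2,1)).ravel();X=X[:3]/X[3]
    e=[np.linalg.norm(proj(n,X)[0]-p) for n,p in((na,a),(nb,b))]
    return X,e
def onz(name,px,z):
    K,R,t=P(name);d=R.T@np.linalg.inv(K)@np.r_[px,1];c=-R.T@t
    return c+d*(z-c[2])/d[2]
E
python3 - <<'E'
from h import *
for n in("side","top"):
    cv2.imwrite(f"pics/{n}0.png",read_camera(n))
    K,R,t=P(n);print(n,K.tolist(),-R.T@t,R[2])
    for o in ["leaf_hole","leaf_plate","post_gap","twin_plate","collar_mid","pin_mid","jar_mid","stand","post","leaf"]:
        print(o,[(np.round(d["xy"],1).tolist(),round(d["conf"],2)) for d in place_of(n,o)])
o=get_obs();print(o)
E
```

```text
pics
side [[399.13842349331395, 0.0, 283.1916939369606], [0.0, 399.13842349331395, 214.61384853062648], [0.0, 0.0, 1.0]] [0.23179085 0.4242882  0.73810823] [ 0.36785125 -0.52865745 -0.76498807]
leaf_hole [([277.0, 212.4], 0.93), ([352.7, 316.7], 0.9), ([177.9, 259.4], 0.62), ([288.9, 265.2], 0.6)]
leaf_plate [([317.1, 376.1], 0.96), ([270.6, 253.9], 0.91), ([329.6, 303.3], 0.87), ([287.3, 199.7], 0.79), ([173.4, 245.5], 0.69)]
post_gap [([347.2, 140.3], 0.88)]
twin_plate [([237.8, 286.3], 0.84), ([289.4, 264.2], 0.36)]
collar_mid [([218.7, 352.6], 0.94), ([344.6, 249.0], 0.18)]
pin_mid [([342.6, 250.1], 0.96)]
jar_mid [([221.2, 170.0], 0.89)]
stand [([243.8, 307.2], 0.93)]
post [([335.7, 153.1], 0.73)]
leaf [([336.7, 402.2], 0.86), ([347.0, 328.2], 0.75), ([285.3, 273.2], 0.62), ([278.1, 225.5], 0.61)]
top [[418.1229073344777, 0.0, 276.10529550198214], [0.0, 418.1229073344777, 212.52355166323505], [0.0, 0.0, 1.0]] [ 0.46430673 -0.02587614  1.17265699] [ 0.07876162  0.0185757  -0.9967204 ]
leaf_hole [([189.6, 319.4], 0.84), ([250.3, 240.8], 0.75), ([241.3, 301.1], 0.71), ([293.2, 203.
[... 596 characters left out ...]
 1.10590401,  0.47698146,  0.02239498,  1.5554022 , -0.01146902,
        1.10928234, -0.08307233]), 'joint_vel': array([ 8.78048802e-04,  2.37771559e-04, -5.72894984e-04, -9.84254128e-04,
       -1.56078674e-03,  5.66999152e-04, -7.46432461e-05]), 'joint_torque': array([ 4.94216602e-04, -5.96335208e+01,  1.60634268e+00, -2.81541806e+01,
        1.24015950e-02,  1.73227058e-03,  7.01011072e-05]), 'eef_pos': array([ 0.23576714, -0.63251281,  0.19201933]), 'tool_rot': array([ 1.87862015e-05,  8.21368857e-01, -5.70397406e-01,  2.10279621e-05]), 'contact_force': array([0.25763668, 0.5357914 , 0.17329728]), 'torque': array([0.01708261, 0.03817045, 0.01582971]), 'gripper_width': 0.9981845908962191}
```

View pics/side0.png

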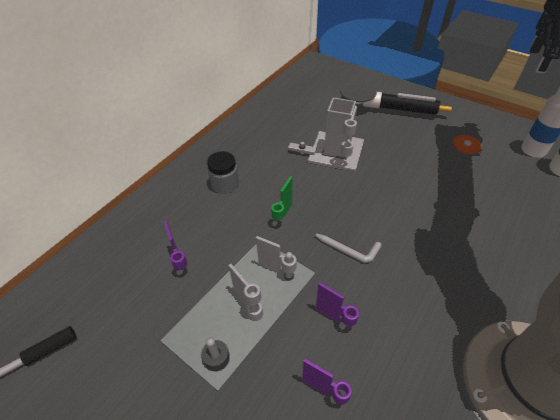

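View pics/top0.png

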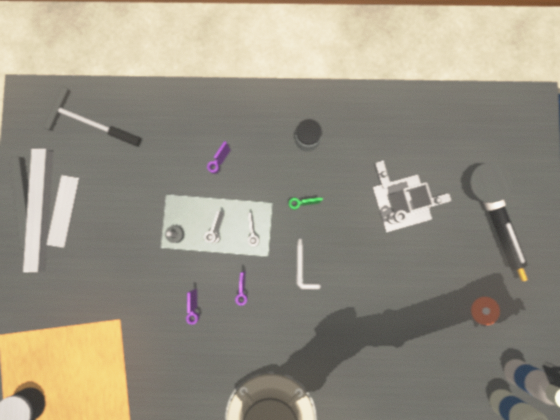

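```bash
python3 - <<'E'
import cv2
s=cv2.imread("pics/side0.png");t=cv2.imread("pics/top0.png")
f=lambda i,x,y,w,h,k:cv2.resize(i[y:y+h,x:x+w],None,fx=k,fy=k,interpolation=cv2.INTER_CUBIC)
a=f(s,200,220,120,100,5);cv2.imwrite("pics/c1.png",a)
cv2.imwrite("pics/c2.png",cv2.hconcat([f(t,200,195,66,60,6),f(t,365,155,66,60,6)]))
cv2.imwrite("pics/c3.png",f(s,280,90,100,85,6))
E
```

```text
(no output)
```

View pics/c1.png

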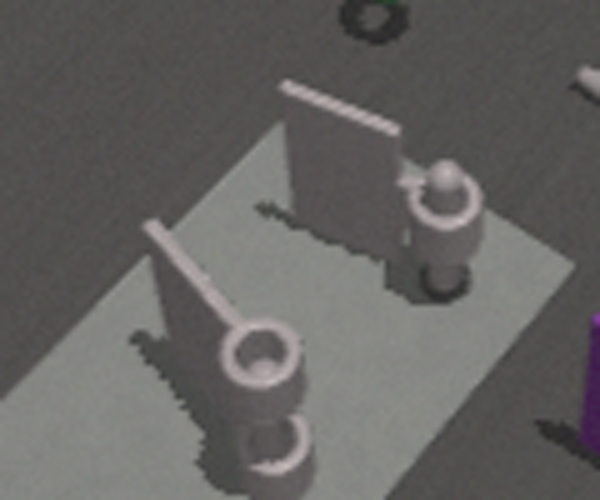

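View pics/c2.png

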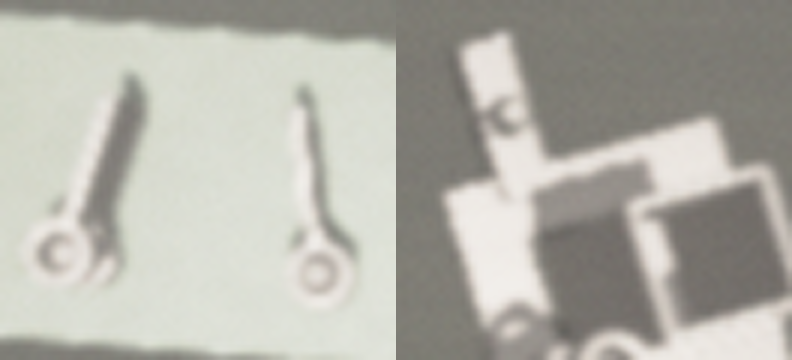

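View pics/c3.png

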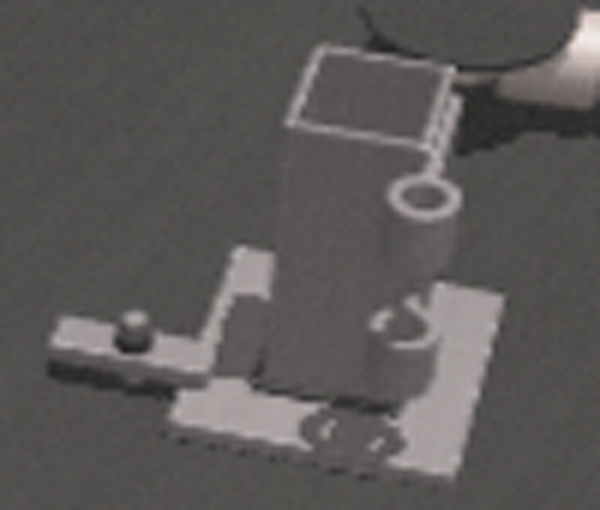

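```bash
python3 - <<'E'
import cv2
s=cv2.imread("pics/side0.png");t=cv2.imread("pics/top0.png")
f=lambda i,x,y,w,h,k:cv2.resize(i[y:y+h,x:x+w],None,fx=k,fy=k,interpolation=cv2.INTER_CUBIC)
cv2.imwrite("pics/d1.png",f(t,370,155,72,60,10)[:600])
cv2.imwrite("pics/d1b.png",f(t,370,175,72,60,10)[:600])
cv2.imwrite("pics/d2.png",f(t,235,195,40,60,10))
cv2.imwrite("pics/d3.png",f(s,250,230,60,55,10))
E
```

```text
(no output)
```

View pics/d1b.png

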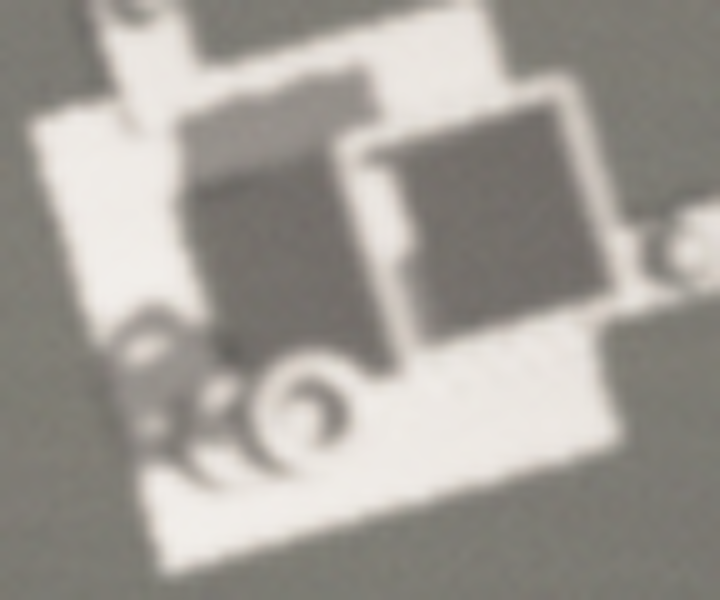

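View pics/d2.png

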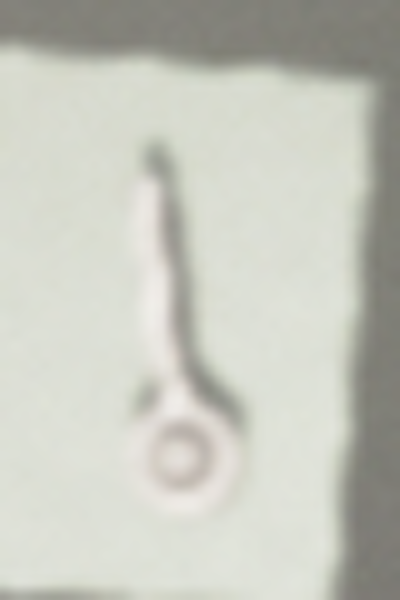

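View pics/d3.png

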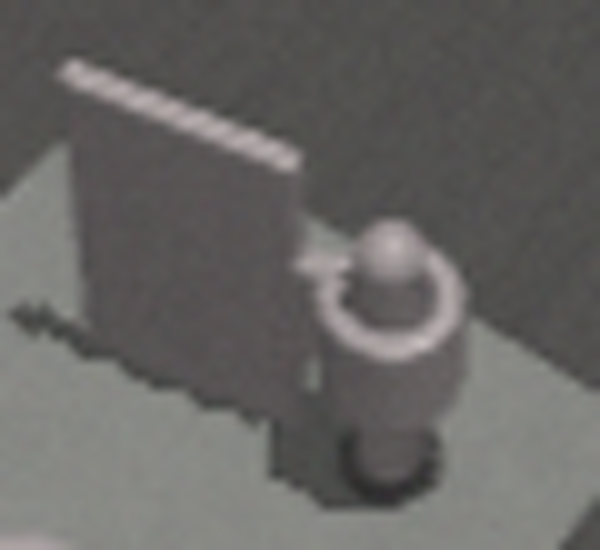

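```bash
cat > fit.py <<'E'
from h import *
from scipy.optimize import least_squares
def U(p,k,ox,oy): return (np.array(p,float)+.5)/k-.5+[ox,oy]
T=lambda p:U(p,10,370,175); S=lambda p:U(p,6,280,90)
def W(v,p): # post/leaf pose v=(x,y,yaw)
    c,s=np.cos(v[2]),np.sin(v[2]);p=np.atleast_2d(p)
    return np.c_[v[0]+c*p[:,0]-s*p[:,1],v[1]+s*p[:,0]+c*p[:,1],p[:,2]]
top=[((65,65,10),(35,120)),((-65,65,10),(165,577)),((-65,-65,10),(622,435)),((30,30,150),(337,140)),((30,-30,150),(575,72)),((-30,-30,150),(628,285)),((-30,30,150),(400,378)),('k',(302,413))]
side=[((65,65,150),None)]
sd=[((30,30,150),(287,126)),((30,-30,150),(322,44)),((-30,-30,150),(455,68)),((-30,30,150),(436,150)),((-65,-65,10),(503,289)),((-65,65,10),(455,475)),((65,65,10),(172,415)),('k',(424,198))]
if __name__=="__main__":
    def res(v,which=3):
        r=[]
        for n,L,f,b in(("top",top,T,1),("side",sd,S,2)):
            if not which&b: continue
            for m,p in L:
                q=(-33,v[3]*1000,144) if m=='k' else m
                r.append(proj(n,W(v,np.array(q)/1000))[0]-f(p))
        return np.array(r)
    x0=[0.5,-0.37,0.25,0.03]
    for w in(3,1,2):
        o=least_squares(lambda v:res(v,w).ravel(),x0,loss='soft_l1');v=o.x
        g=W(v,np.array([-.033,v[3],.096]))[0]
        print(w,v.round(4),np.degrees(v[2]).round(2),"gap",g.round(4));print(res(v,w).round(2).tolist())
    # leaf
    T2=lambda p:U(p,10,235,195);S2=lambda p:U(p,10,250,230)
    lt=[((72,0,104),(148,178)),((20,0,104),(172,385)),((0,0,71),(180,457))]
    ls=[((72,0,104),(70,69)),((20,0,104),(292,156)),((0,0,71),(391,296)),]
    def rl(v,w=3):
        r=[]
        for n,L,f,b in(("top",lt,T2,1),("side",ls,S2,2)):
            if w&b: r+=[proj(n,W(v,np.array(m)/1000+[0,0,v[3]]))[0]-f(p) for m,p in L]
        return np.array(r)
    for w in (3,1,2):
        k=4 if w==3 else 3
        o=least_squares(lambda v:rl(np.r_[v,0] if k==3 else v,w).ravel(),[0.4,0.05,0.05,0][:k]);v=o.x
        vv=v if k==4 else np.r_[v,0]
        print("leaf",w,vv.round(4),np.degrees(v[2]),W(vv,[.046,0,.056]).round(4));print(rl(vv,w).round(2).tolist())
    print(tri([347.2,140.3],[393.3,215.8]),tri([277+11.9,265.2],[250.3,240.8]),tri([270.6,253.9],[254.1,219.7]))
E
python3 fit.py
```

```text
3 [ 0.5911 -0.3551  0.3009  0.0558] 17.24 gap [ 0.543  -0.3116  0.096 ]
[[0.11, 0.01], [1.01, -0.95], [0.34, 0.2], [0.05, -0.4], [-0.29, -0.39], [1.93, 1.69], [1.17, -0.78], [0.52, 0.0], [-0.21, 0.51], [-0.82, 0.65], [0.35, 0.41], [-0.88, 0.57], [0.5, 1.26], [0.3, 0.83], [-0.48, 1.51], [0.07, 1.11]]
1 [ 0.5906 -0.3537  0.297   0.0554] 17.02 gap [ 0.5428 -0.3104  0.096 ]
[[-0.36, 0.09], [0.37, -0.82], [-0.25, 0.5], [-0.51, -0.25], [-0.83, -0.14], [1.31, 1.96], [0.52, -0.6], [0.03, 0.1]]
2 [ 0.5925 -0.3583  0.3001  0.0552] 17.19 gap [ 0.5446 -0.3154  0.096 ]
[[-0.04, -0.34], [-0.65, -0.13], [0.47, -0.38], [-0.77, -0.28], [0.6, 0.49], [0.39, -0.06], [-0.29, 0.63], [0.23, 0.07]]
leaf 3 [0.4771 0.0545 0.1188 0.0023] 6.805081483105664 [[0.5228 0.0599 0.056 ]]
[[-0.17, -0.35], [-0.67, -0.84], [0.21, -0.06], [-0.12, -0.39], [0.94, 0.56], [0.24, -0.05]]
leaf 1 [0.4761 0.0542 0.1135 0.    ] 6.500227965241539 [[0.5219 0.0594 0.056 ]]
[[0.13, 0.1], [-0.47, -0.42], [0.35, 0.34]]
leaf 2 [0.4788 0.0533 0.1226 0.    ] 7.023416608453575 [[0.5245 0.0589 0.056 ]]
[[-0.44, -0.35], [0.57, 0.5], [-0.14, -0.19]]
(array([ 0.54523276, -0.30797741,  0.094994  ]), [np.float64(0.6644266570478111), np.float64(0.5877655519727254)]) (array([0.47441155, 0.06113024, 0.0623131 ]), [np.float64(0.7147188540378536), np.float64(0.49046152572028545)]) (array([0.52948805, 0.0521757 , 0.04719139]), [np.float64(1.9701915031920014), np.float64(1.3875315950281029)])
```

Request:
{"name": "move_arm", "arguments": {"steps": [{"fingers": 45,"translation": [0,0,40],"turn": -0.118},{"fingers": 45,"translation": [10,25,0],"turn": -0.119},{"fingers": 45,"translation": [20,48,0],"turn": 0},{"fingers": 45,"translation": [20,48,0],"turn": 0},{"fingers": 45,"translation": [20,48,0],"turn": 0},{"fingers": 45,"translation": [20,48,0],"turn": 0},{"fingers": 45,"translation": [20,48,0],"turn": 0},{"fingers": 45,"translation": [20,48,0],"turn": 0},{"fingers": 45,"translation": [20,48,0],"turn": 0},{"fingers": 45,"translation": [20,48,0],"turn": 0}], "newtons": 60}}

```text
t: 2.35
eef_pos: [0.4063, -0.222, 0.2324]
tool_rot: [-0.0, 0.748, -0.664, 0.001]
contact_force: [1.5, 0.2, 0.4]
gripper_width: 0.53
```

Request:
{"name": "move_arm", "arguments": {"steps": [{"fingers": 45,"translation": [20,48,0],"turn": 0},{"fingers": 45,"translation": [20,48,0],"turn": 0},{"fingers": 45,"translation": [20,48,0],"turn": 0},{"fingers": 45,"translation": [20,48,0],"turn": 0},{"fingers": 45,"translation": [20,48,-10],"turn": 0},{"fingers": 45,"translation": [17,42,-20],"turn": 0},{"fingers": 45,"translation": [0,0,-35],"turn": 0},{"fingers": 45,"translation": [0,0,-27],"turn": 0},{"fingers": 45,"translation": [0,0,0],"turn": 0},{"fingers": 45,"translation": [0,0,0],"turn": 0}]}}

```text
t: 3.6
eef_pos: [0.5236, 0.0586, 0.1412]
tool_rot: [-0.001, 0.748, -0.664, 0.001]
contact_force: [-0.2, -0.2, 0.4]
gripper_width: 0.529
```

```bash
python3 - <<'E'
from h import *
f=lambda i,x,y,w,h,k:cv2.resize(i[y:y+h,x:x+w],None,fx=k,fy=k,interpolation=cv2.INTER_CUBIC)
a=read_camera("side");b=read_camera("top");cv2.imwrite("pics/s1.png",a);cv2.imwrite("pics/t1.png",b)
cv2.imwrite("pics/e1.png",cv2.hconcat([f(a,220,180,100,120,4),f(b,210,170,90,120,4)]))
o=get_obs();print(o["eef_pos"],o["gripper_width"],o["contact_force"])
E
```

```text
[0.52386162 0.05856352 0.14152225] 0.5269932754002516 [-0.01222179 -0.29075655  0.1980846 ]
```

View pics/e1.png

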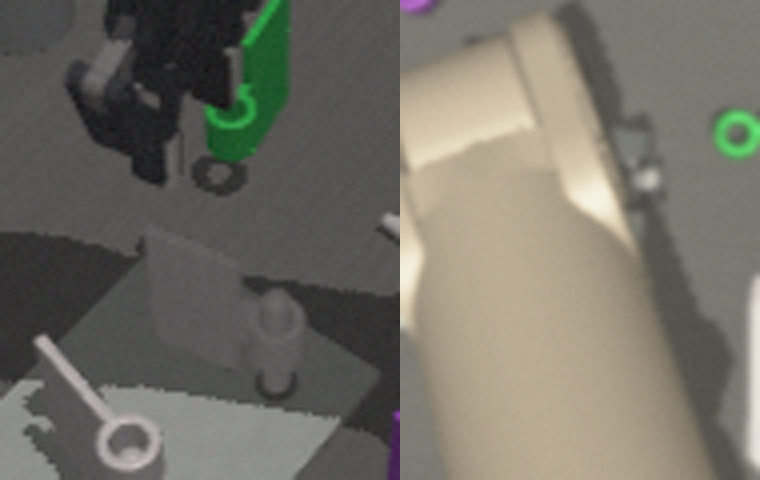

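Request:
{"name": "move_arm", "arguments": {"steps": [{"fingers": 45,"translation": [0,1,-35],"turn": 0},{"fingers": 45,"translation": [0,0,-25],"turn": 0},{"fingers": 45,"translation": [0,0,-15],"turn": 0},{"fingers": 45,"translation": [0,0,0],"turn": 0},{"fingers": 20,"translation": [0,0,0],"turn": 0},{"fingers": 20,"translation": [0,0,0],"turn": 0}]}}

```text
t: 4.45
eef_pos: [0.5236, 0.0596, 0.066]
tool_rot: [-0.001, 0.748, -0.664, 0.001]
contact_force: [1.1, 0.1, 0.2]
gripper_width: 0.239
```

```bash
python3 - <<'E'
from h import *
f=lambda i,x,y,w,h,k:cv2.resize(i[y:y+h,x:x+w],None,fx=k,fy=k,interpolation=cv2.INTER_CUBIC)
a=read_camera("side");cv2.imwrite("pics/e2.png",f(a,220,200,100,90,6))
o=get_obs();print(o["eef_pos"],o["gripper_width"],o["contact_force"])
E
```

```text
[0.52346602 0.0596216  0.06588781] 0.2290788608236107 [-0.00837813 -0.07214823 -1.31439624]
```

View pics/e2.png

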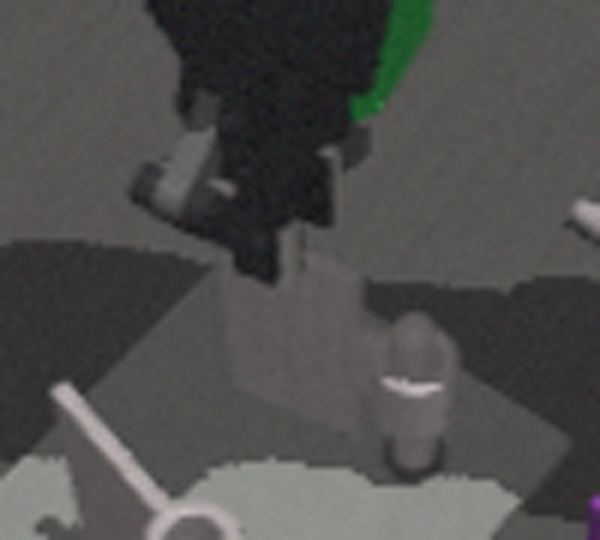

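```bash
python3 - <<'E'
from h import *
p=np.array([.5236,.0596,.066]);n=np.array([np.cos(-1.452),np.sin(-1.452),0])
for q in(p,p+.01*n,p-.01*n,p+[0,0,.038],p-.01*n+[0,0,.01]):print(((proj("side",q)[0]-[220,200]+.5)*6-.5).round())
E
```

```text
[294. 316.]
[308. 295.]
[279. 338.]
[289. 250.]
[278. 321.]
```

```bash
python3 - <<'E'
from h import *
f=lambda i,x,y,w,h,k:cv2.resize(i[y:y+h,x:x+w],None,fx=k,fy=k,interpolation=cv2.INTER_CUBIC)
a=read_camera("side")
c=f(a,245,225,60,60,10).astype(float);c=np.clip((c-40)*3,0,255).astype(np.uint8)
cv2.imwrite("pics/e3.png",c)
E
```

```text
(no output)
```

View pics/e3.png

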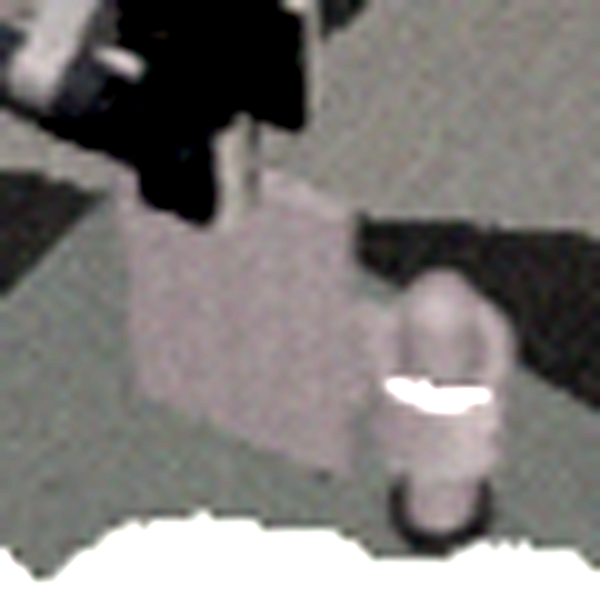

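```bash
python3 - <<'E'
from h import *
n=np.array([np.cos(-1.452),np.sin(-1.452),0]);l=np.array([-n[1],n[0],0])
for p,w,k,ox,oy in((np.array([.5236,.0586,.1412]),.045,4,220,180),(np.array([.5236,.0596,.066]),.0195,10,245,225)):
  for s in(-1,1):
    for dz in (0,.013,.026):
      for e in(-.011,.011):
        q=proj("side",p+s*w/2*n+e*l+[0,0,dz])[0]; print(s,dz,e,q.round(1),((q-[ox,oy]+.5)*k-.5).round())
E
```

```text
-1 0 -0.011 [266.6 239.9] [188. 241.]
-1 0 0.011 [256.4 235.6] [147. 224.]
-1 0.013 -0.011 [266.3 235.7] [187. 224.]
-1 0.013 0.011 [255.9 231.4] [145. 207.]
-1 0.026 -0.011 [266.  231.3] [186. 207.]
-1 0.026 0.011 [255.5 227. ] [143. 190.]
1 0 -0.011 [277.9 223.1] [233. 174.]
1 0 0.011 [267.9 219.1] [193. 158.]
1 0.013 -0.011 [277.8 218.8] [233. 157.]
1 0.013 0.011 [267.6 214.8] [192. 141.]
1 0.026 -0.011 [277.6 214.3] [232. 139.]
1 0.026 0.011 [267.3 210.3] [191. 123.]
-1 0 -0.011 [271.  257.9] [264. 333.]
-1 0 0.011 [261.5 253.8] [169. 293.]
-1 0.013 -0.011 [270.8 254.2] [262. 297.]
-1 0.013 0.011 [261.1 250.1] [166. 256.]
-1 0.026 -0.011 [270.5 250.5] [260. 259.]
-1 0.026 0.011 [260.8 246.4] [162. 218.]
1 0 -0.011 [275.5 250.8] [310. 262.]
1 0 0.011 [266.1 246.8] [216. 223.]
1 0.013 -0.011 [275.4 247.1] [308. 225.]
1 0.013 0.011 [265.8 243.1] [213. 186.]
1 0.026 -0.011 [275.2 243.3] [306. 188.]
1 0.026 0.011 [265.5 239.3] [210. 148.]
```

View pics/s1.png

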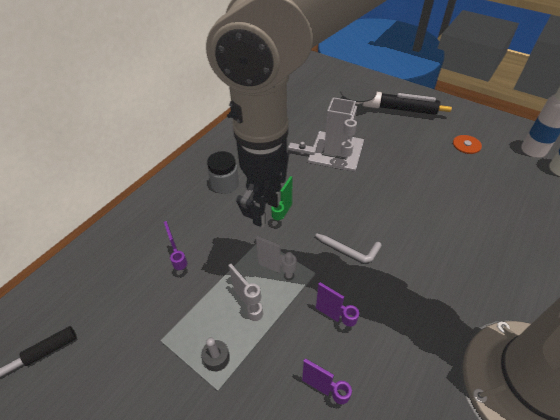

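```bash
python3 - <<'E'
from h import *
p=np.array([.2358,-.6325,.192]);n=np.array([.349,-.937,0]);l=np.array([.937,.349,0])
a=cv2.imread("pics/side0.png");b=cv2.imread("pics/top0.png")
print(proj("side",p),proj("top",p))
for s in(-1,1):
  for dz in(0,.013,.05):
    q=proj("side",p+s*.0425*n+[0,0,dz])[0];print(s,dz,q.round(1))
c=cv2.resize(a[0:90,460:560],None,fx=6,fy=6,interpolation=cv2.INTER_CUBIC).astype(float)
cv2.imwrite("pics/f1.png",np.clip(c*2.5,0,255).astype(np.uint8))
t=read_camera("top");cv2.imwrite("pics/t2.png",cv2.resize(t[150:290,180:320],None,fx=4,fy=4,interpolation=cv2.INTER_CUBIC))
E
```

```text
[[525.98759196  82.44922838]] [[548.8911436  352.11264572]]
-1 0 [528.5  92. ]
-1 0.013 [531.1  87.2]
-1 0.05 [538.6  72.8]
1 0 [523.6  73.4]
1 0.013 [525.9  68.6]
1 0.05 [532.9  54.5]
```

View pics/f1.png

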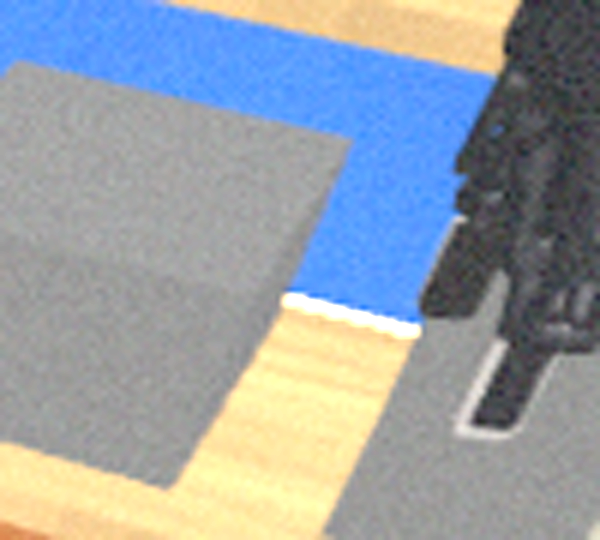

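View pics/t2.png

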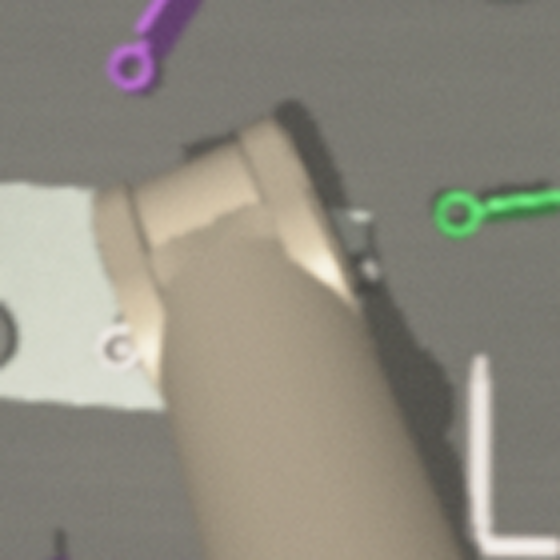

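Request:
{"name": "move_arm", "arguments": {"steps": [{"fingers": 26,"translation": [0,0,-4],"turn": 0},{"fingers": 26,"translation": [0,0,-8],"turn": 0},{"fingers": 26,"translation": [0,0,-8],"turn": 0},{"fingers": 26,"translation": [0,0,0],"turn": 0}]}}

```text
t: 5.1
eef_pos: [0.5219, 0.0593, 0.044]
tool_rot: [0.001, 0.748, -0.663, -0.001]
contact_force: [0.4, -0.0, -0.0]
gripper_width: 0.301
```

```bash
cat > look.py <<'E'
from h import *
import sys
def view(cam,x,y,w,h,k,out,g=2.0,o=20):
    a=read_camera(cam);cv2.imwrite(out.replace(".png","_raw.png"),a)
    c=cv2.resize(a[y:y+h,x:x+w],None,fx=k,fy=k,interpolation=cv2.INTER_CUBIC).astype(float)
    cv2.imwrite(out,np.clip((c-o)*g,0,255).astype(np.uint8))
    q=get_obs();print(q["eef_pos"],q["gripper_width"],q["contact_force"])
if __name__=="__main__":
    a=sys.argv;view(a[1],*map(int,a[2:7]),a[7],*map(float,a[8:10]))
E
python3 look.py side 245 205 60 80 7 pics/g1.png 3 30
```

```text
[0.5223406  0.05949207 0.04443794] 0.3038063253796479 [-0.13731119 -1.4631674  -0.00717367]
```

View pics/g1.png

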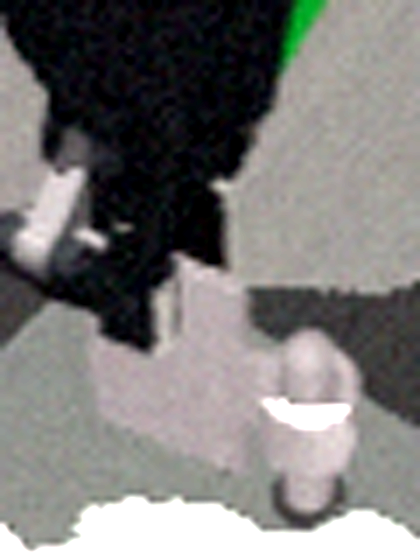

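Request:
{"name": "move_arm", "arguments": {"steps": [{"fingers": 26,"translation": [0,0,-5],"turn": 0},{"fingers": 26,"translation": [0,0,-7],"turn": 0},{"fingers": 26,"translation": [0,0,-5],"turn": 0},{"fingers": 26,"translation": [0,0,0],"turn": 0}]}}

```text
t: 5.65
eef_pos: [0.5223, 0.0594, 0.0275]
tool_rot: [0.0, 0.748, -0.664, -0.0]
contact_force: [-0.4, 0.2, -0.7]
gripper_width: 0.304
```

```bash
python3 look.py side 245 205 60 80 7 pics/g2.png 3 30
```

```text
[0.52262105 0.05951055 0.02778374] 0.30275557095473865 [ 0.38489989  0.14459232 -0.1094916 ]
```

View pics/g2.png

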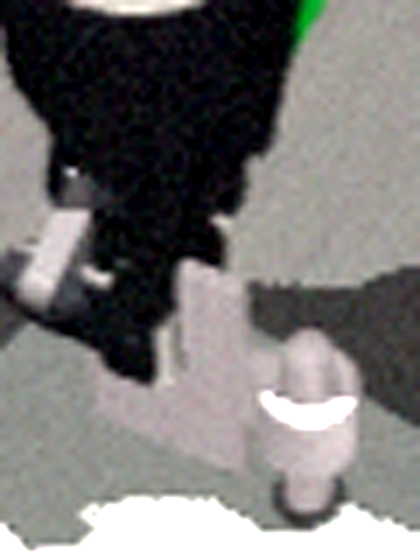

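Request:
{"name": "move_arm", "arguments": {"steps": [{"fingers": 12,"translation": [0,0,0],"turn": 0},{"fingers": 8,"translation": [0,0,0],"turn": 0},{"fingers": 0,"translation": [0,0,0],"turn": 0},{"fingers": 0,"translation": [0,0,0],"turn": 0},{"fingers": 0,"translation": [0,0,0],"turn": 0},{"fingers": 0,"translation": [0,0,0],"turn": 0}], "newtons": 70}}

```text
t: 6.45
eef_pos: [0.523, 0.0595, 0.0282]
tool_rot: [-0.0, 0.748, -0.664, 0.0]
contact_force: [-0.8, 0.5, 4.9]
gripper_width: 0.06
```

```bash
python3 look.py side 245 205 60 80 7 pics/g3.png 3 30
```

```text
[0.52297821 0.05950587 0.0282582 ] 0.06143629884352158 [-1.13429382 -0.04917122  5.26158306]
```

View pics/g3.png

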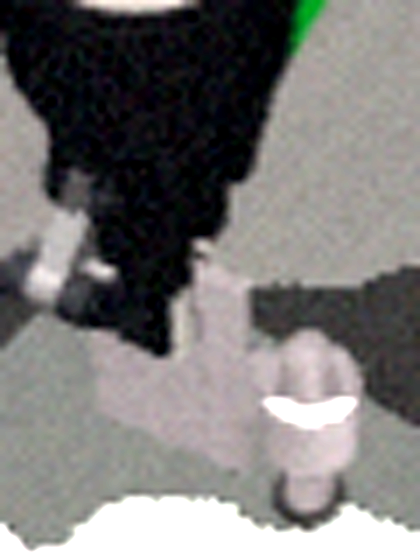

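Request:
{"name": "move_arm", "arguments": {"steps": [{"fingers": 0,"translation": [0,0,5],"turn": 0},{"fingers": 0,"translation": [0,0,10],"turn": 0},{"fingers": 0,"translation": [0,0,10],"turn": 0},{"fingers": 0,"translation": [0,0,10],"turn": 0},{"fingers": 0,"translation": [0,0,0],"turn": 0}]}}

```text
t: 7.12
eef_pos: [0.5236, 0.0596, 0.0641]
tool_rot: [-0.001, 0.748, -0.664, 0.001]
contact_force: [-0.5, 0.6, -3.4]
gripper_width: 0.061
```

```bash
python3 look.py side 240 190 65 90 6 pics/g4.png 3 30
```

```text
[0.52312721 0.0594924  0.06351549] 0.06356425275448625 [-0.03154095  0.31094985 -3.27352194]
```

View pics/g4.png

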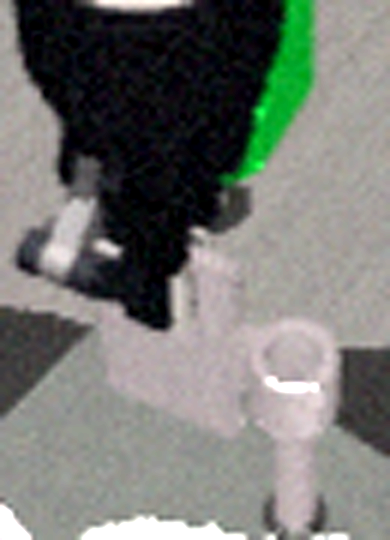

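Request:
{"name": "move_arm", "arguments": {"steps": [{"fingers": 0,"translation": [0,0,20],"turn": 0},{"fingers": 0,"translation": [0,0,30],"turn": 0},{"fingers": 0,"translation": [0,0,30],"turn": 0},{"fingers": 0,"translation": [0,0,5],"turn": 0},{"fingers": 0,"translation": [0,-10,0],"turn": 0.1},{"fingers": 0,"translation": [0,-25,0],"turn": 0.15},{"fingers": 0,"translation": [-1,-30,0],"turn": 0.15},{"fingers": 0,"translation": [-1,-30,0],"turn": 0.15},{"fingers": 0,"translation": [-1,-30,0],"turn": 0.15},{"fingers": 0,"translation": [-1,-30,0],"turn": 0.15}]}}

```text
t: 8.43
eef_pos: [0.5176, -0.0964, 0.1463]
tool_rot: [0.0, 0.956, -0.294, -0.001]
contact_force: [1.1, 0.3, -2.9]
gripper_width: 0.061
```

Request:
{"name": "move_arm", "arguments": {"steps": [{"fingers": 0,"translation": [-1,-30,0],"turn": 0.15},{"fingers": 0,"translation": [-1,-30,0],"turn": 0.15},{"fingers": 0,"translation": [-1,-25,0],"turn": 0.15},{"fingers": 0,"translation": [-1,-15,0],"turn": 0.15},{"fingers": 0,"translation": [-1,-10,0],"turn": 0.15},{"fingers": 0,"translation": [-1,-5,0],"turn": 0.15},{"fingers": 0,"translation": [0,0,0],"turn": 0},{"fingers": 0,"translation": [0,0,0],"turn": 0}]}}

```text
t: 9.43
eef_pos: [0.5123, -0.21, 0.1472]
tool_rot: [-0.001, 0.989, 0.148, -0.0]
contact_force: [-0.2, 1.3, -1.8]
gripper_width: 0.063
```

```bash
python3 look.py side 240 60 140 120 5 pics/g5.png 2 20;python3 look.py top 330 140 120 110 5 pics/g5t.png 1 0; python3 -c "
from h import *
o=get_obs();q=o['tool_rot'];print(q,np.degrees(2*np.arctan2(q[2],q[1])),o['q'])"
```

```text
[ 0.51253048 -0.20994052  0.14742867] 0.058858014170113514 [-0.06106222  0.80257854 -3.16277129]
[ 0.51265956 -0.20993906  0.14765117] 0.06091243209722581 [-2.05802173e-01 -5.39113116e-04 -3.96076227e+00]
[-1.92960039e-04  9.88926581e-01  1.48405328e-01 -1.96626324e-04] 17.069049227365447 [ 0.79093838  0.40091066 -0.64586375  1.85827215  0.28705863  0.97696914
  0.31838172]
```

View pics/g5.png

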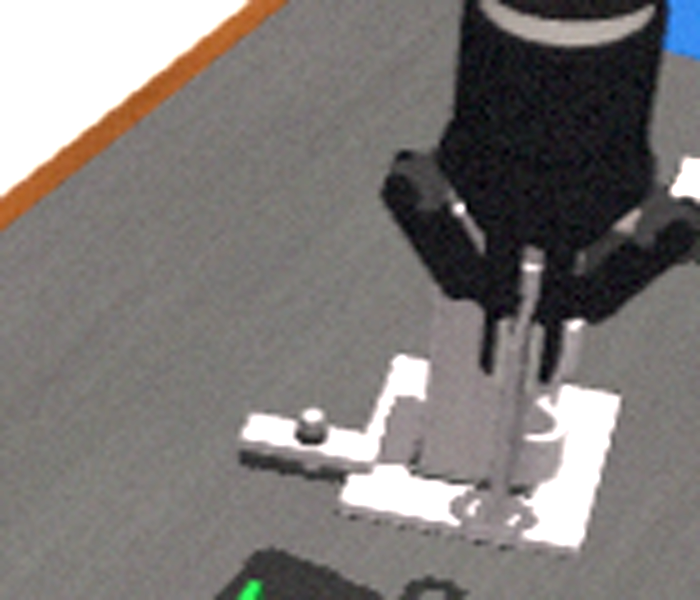

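View pics/g5t.png

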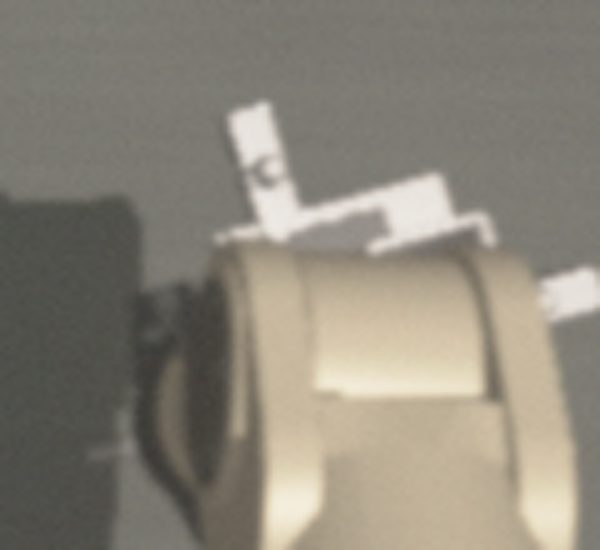

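Request:
{"name": "move_arm", "arguments": {"steps": [{"fingers": 0,"translation": [0,0,-30],"turn": 0},{"fingers": 0,"translation": [0,0,-30],"turn": 0},{"fingers": 0,"translation": [0,0,-19],"turn": 0},{"fingers": 0,"translation": [0,0,0],"turn": 0},{"fingers": 0,"translation": [0,0,0],"turn": 0}]}}

```text
t: 10.15
eef_pos: [0.5137, -0.2105, 0.07]
tool_rot: [0.0, 0.989, 0.149, 0.001]
contact_force: [0.2, -0.4, -1.8]
gripper_width: 0.059
```

```bash
python3 look.py side 300 80 75 90 8 pics/g6.png 2 20; python3 - <<'E'
from h import *
o=get_obs();p=o["eef_pos"];q=o['tool_rot'];th=2*np.arctan2(q[2],q[1])+np.pi/2;print(np.degrees(th)-90)
u=np.array([np.cos(th),np.sin(th),0]);v=np.array([-u[1],u[0],0])
hole=p-.046*u;hole[2]=p[2]+.0278
I=cv2.imread("pics/g6_raw.png");k=8
I=cv2.resize(I[80:170,300:375],None,fx=k,fy=k,interpolation=cv2.INTER_CUBIC);I=np.clip((I.astype(float)-20)*2,0,255).astype(np.uint8)
def D(X,c,closed=True):
    q=((proj("side",X)-[300,80]+.5)*k-.5);cv2.polylines(I,[np.round(q*8).astype(np.int32)],closed,c,1,cv2.LINE_AA,3)
a=np.linspace(0,2*np.pi,40)
circ=lambda c,z,r:np.c_[c[0]+r*np.cos(a),c[1]+r*np.sin(a),np.full(40,z)]
for z in(-.015,.015):D(circ(hole,hole[2]+z,.015),(0,255,255))
for w in(-.003,.003):
    D(np.array([hole+e*u+w*v+[0,0,z] for e,z in((.02,.048),(.072,.048),(.072,-.048),(.02,-.048))]),(0,255,0))
g=np.array([.543,-.3116,.096])
for z in(.144,.115,.077,.048):D(circ(g,z,.015),(255,100,0))
cv2.imwrite("pics/g6o.png",I)
E
```

```text
[ 0.51385098 -0.21065082  0.0701688 ] 0.05870620015403981 [-0.57398615  0.26243469 -2.78858518]
17.122207130034724
```

View pics/g6.png

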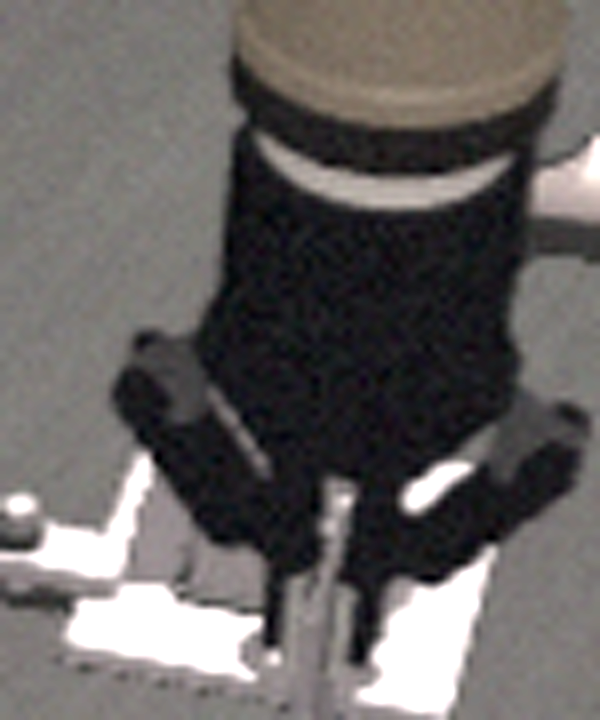

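View pics/g6o.png

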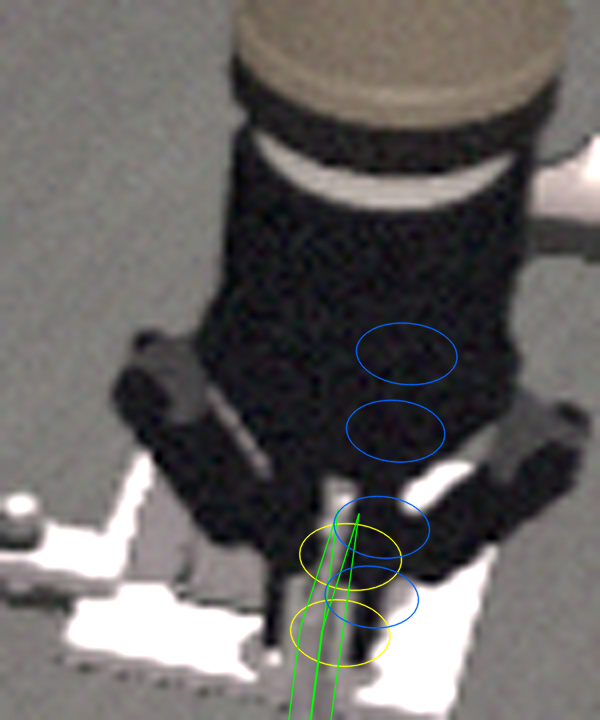

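```bash
cat > ov.py <<'E'
from h import *
import sys
def run(raw,out,x0=300,y0=110,w=75,h=75,k=8,up=0.0278,da=0,dz=0,dv=0,dth=0):
    o=get_obs();p=o["eef_pos"];q=o['tool_rot'];th=2*np.arctan2(q[2],q[1])+np.pi/2+dth
    u=np.array([np.cos(th),np.sin(th),0]);v=np.array([-u[1],u[0],0])
    hole=p-(.046-da)*u+dv*v;hole[2]=p[2]+up+dz
    I=cv2.imread(raw)
    I=cv2.resize(I[y0:y0+h,x0:x0+w],None,fx=k,fy=k,interpolation=cv2.INTER_CUBIC);I=np.clip((I.astype(float)-20)*2,0,255).astype(np.uint8)
    def D(X,c,closed=True):
        q=((proj("side",X)-[x0,y0]+.5)*k-.5);cv2.polylines(I,[np.round(q*8).astype(np.int32)],closed,c,1,cv2.LINE_AA,3)
    a=np.linspace(0,2*np.pi,40)
    circ=lambda c,z,r:np.c_[c[0]+r*np.cos(a),c[1]+r*np.sin(a),np.full(40,z)]
    for z in(-.015,.015):D(circ(hole,hole[2]+z,.015),(0,255,255))
    for w_ in(-.003,.003):
        D(np.array([hole+e*u+w_*v+[0,0,z] for e,z in((.02,.048),(.072,.048),(.072,-.048),(.02,-.048))]),(0,255,0))
    from fit import W
    P_=[.5911,-.3551,.3009]
    for S_,z in((.065,.01),(.03,.15)):
        D(W(P_,[[S_,S_,z],[S_,-S_,z],[-S_,-S_,z],[-S_,S_,z]]),(255,100,0))
    g=W(P_,[-.033,.0558,.096])[0]
    for z in(.144,.115,.077,.048):D(circ(g,z,.015),(255,0,100))
    cv2.imwrite(out,I)
    print(p,np.degrees(th)-90,"hole",hole.round(4))
E
python3 -c "
from ov import *
run('pics/g6_raw.png','pics/g6p.png')
I=cv2.imread('pics/g6_raw.png')[110:185,300:375];cv2.imwrite('pics/g6q.png',np.clip((cv2.resize(I,None,fx=8,fy=8,interpolation=2).astype(float)-20)*2,0,255).astype(np.uint8))"
```

```text
[ 0.51385098 -0.21065082  0.0701688 ] 17.122207130034724 hole [ 0.5274 -0.2546  0.098 ]
```

View pics/g6p.png

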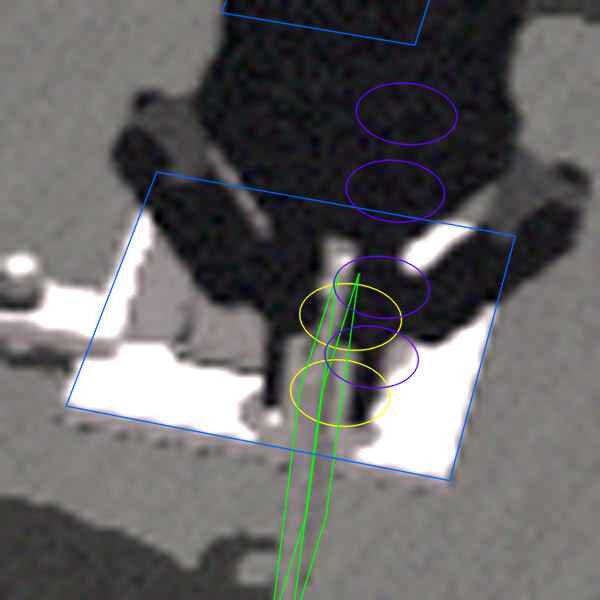

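View pics/g6q.png

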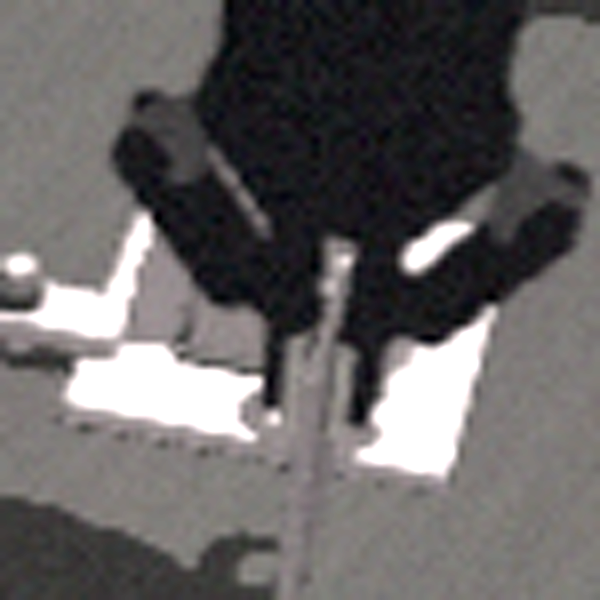

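```bash
python3 - <<'E'
from h import *
from ov import *
import ov
def fake(p,yaw):
    q=np.radians(yaw)/2
    return lambda:{"eef_pos":np.array(p),"tool_rot":np.array([0,np.cos(q),np.sin(q),0])}
ov.get_obs=fake([.5231,.0595,.0635],-83.2)
ov.run('pics/g4_raw.png','pics/h4.png',240,190,65,90,6)
ov.get_obs=fake([.523,.0595,.0282],-83.2)
ov.run('pics/g3_raw.png','pics/h3.png',240,190,65,90,6)
cv2.imwrite("pics/h34.png",cv2.hconcat([cv2.imread("pics/h3.png"),cv2.imread("pics/h4.png")]))
E
```

```text
[0.5231 0.0595 0.0635] -83.2 hole [0.4774 0.0541 0.0913]
[0.523  0.0595 0.0282] -83.2 hole [0.4773 0.0541 0.056 ]
```

View pics/h34.png

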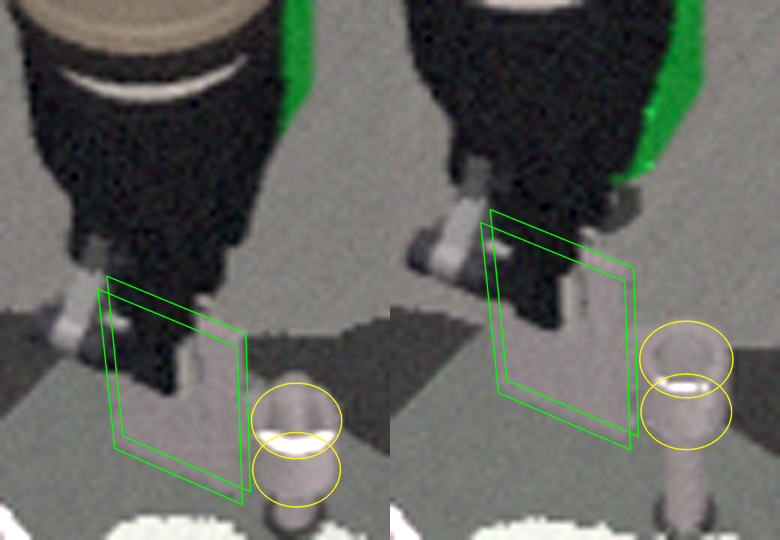

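```bash
python3 - <<'E'
from h import *
def pr(p,yaw,x0,y0,k,nm):
    n=np.array([np.cos(np.radians(yaw)),np.sin(np.radians(yaw)),0]);l=np.array([-n[1],n[0],0]);print(nm)
    for s in(-1,1):
        for e in(-.011,.011):
            q=proj("side",np.array(p)+s*.003*n+e*l+[0,0,.039])[0];print(s,e,((q-[x0,y0]+.5)*k-.5).round())
pr([.5231,.0595,.0635],-83.2,240,190,6,"g4")
pr([.5138,-.2106,.0702],17.1,300,110,8,"g6")
E
```

```text
g4
-1 -0.011 [196. 332.]
-1 0.011 [137. 308.]
1 -0.011 [205. 319.]
1 0.011 [146. 295.]
g6
-1 -0.011 [335. 405.]
-1 0.011 [319. 455.]
1 -0.011 [315. 401.]
1 0.011 [299. 451.]
```

```bash
python3 - <<'E'
from h import *
from ov import run
I=cv2.imread('pics/g6_raw.png')[130:205,305:365]
J=cv2.resize(I,None,fx=8,fy=8,interpolation=2).astype(float);J=np.clip((J-30)*1.6,0,255).astype(np.uint8)
run('pics/g6_raw.png','pics/x.png',305,130,60,75,8)
cv2.imwrite('pics/g7.png',cv2.hconcat([J,cv2.imread('pics/x.png')])[:600,:960][:, :960])
K=cv2.imread('pics/g7.png');cv2.imwrite('pics/g7.png',cv2.resize(K,(800,500)) if 0 else K[:, :960][:, 80:880])
E
```

```text
[ 0.51385098 -0.21065082  0.0701688 ] 17.122207130034724 hole [ 0.5274 -0.2546  0.098 ]
```

View pics/g7.png

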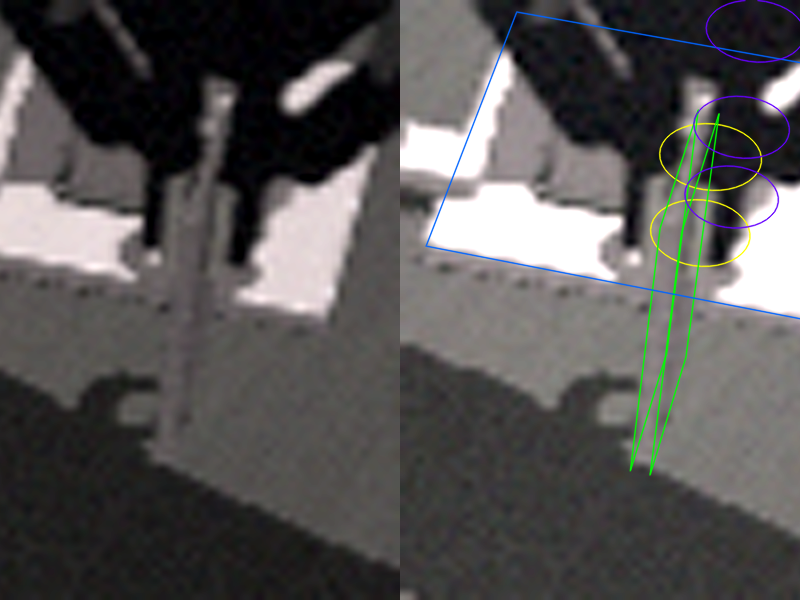

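```bash
cat > edge.py <<'E'
from h import *
from fit import W
from scipy.optimize import least_squares
from scipy.ndimage import map_coordinates
def segs(yk):
    f=.065;t=.03;L=[]
    F=[(f,f),(-f,f),(-f,-f),(f,-f)];Tt=[(t,t),(-t,t),(-t,-t),(t,-t)]
    for i in range(4):
        for Q,z,nm in((F,.010,'f'),(Tt,.150,'t')):
            a,b=Q[i],Q[(i+1)%4];s=np.linspace(.04,.96,40)[:,None]
            L.append((nm+str(i),np.c_[np.array(a)+(np.array(b)-a)*s,np.full(40,z)]))
    a=np.linspace(0,2*np.pi,60,endpoint=False)
    L.append(('ko',np.c_[-.033+.015*np.cos(a),yk+.015*np.sin(a),np.full(60,.144)]))
    return L
def find(img,cam,v,use,R=2.5):
    # for each sample search along normal for max gradient; return measured points
    g=cv2.cvtColor(img,cv2.COLOR_BGR2GRAY).astype(float);g=cv2.GaussianBlur(g,(0,0),.7)
    out=[]
    for nm,m in segs(v[3]):
        if nm not in use: continue
        p=proj(cam,W(v,m));d=np.gradient(p,axis=0)
        if nm=='ko': d=np.roll(p,-1,0)-np.roll(p,1,0)
        d/=np.linalg.norm(d,axis=1)[:,None];n=np.c_[-d[:,1],d[:,0]]
        s=np.arange(-R,R+.01,.1)
        P_=p[:,None]+s[None,:,None]*n[:,None]
        I=map_coordinates(g,[P_[...,1],P_[...,0]],order=1);G=np.abs(np.gradient(I,axis=1))/.1
        k=G.argmax(1);mx=G.max(1)
        for i in range(len(p)):
            if mx[i]>12 and 0<k[i]<len(s)-1: out.append((nm,m[i],P_[i,k[i]],n[i]))
    return out
def fitpost(img,cam,v,use,it=12):
    v=np.array(v,float)
    for j in range(it):
        o=find(img,cam,v,use,3 if j<6 else 1.5)
        def res(x):
            r=[]
            for nm,m,q,n in o:
                mm=m.copy()
                if nm=='ko': mm[1]+=x[3]-v[3]
                r.append(((proj(cam,W(x,mm))[0]-q)@n))
            return np.array(r)
        s=least_squares(res,v,loss='soft_l1',f_scale=.3);v=s.x
    r=res(v)
    st={k:(sum(1 for a in o if a[0]==k),round(float(np.median([x for x,a in zip(r,o) if a[0]==k])),2)) for k in use if any(a[0]==k for a in o)}
    return v,st,np.sqrt(np.mean(r**2))
if __name__=="__main__":
    v0=[.5911,-.3551,.3009,.0558]
    for cam,use in(("top",["f0","f1","f2","t0","t1","t2","t3","ko"]),("top",["f0","f1","ko"]),("top",["f0","f1","t0","t3","t2","ko"]),("side",["f0","f1","f2","t0","t1","t2","t3","ko"]),("side",["f1","f2","f0","ko"])):
        v,st,e=fitpost(cv2.imread(f"pics/{cam}0.png"),cam,v0,use)
        print(cam,v.round(4),np.degrees(v[2]).round(2),round(e,2),W(v,[-.033,v[3],.096])[0].round(4),st)
E
python3 edge.py
```

```text
Traceback (most recent call last):
  File "edge.py", line 49, in <module>
    v,st,e=fitpost(cv2.imread(f"pics/{cam}0.png"),cam,v0,use)
           ~~~~~~~^^^^^^^^^^^^^^^^^^^^^^^^^^^^^^^^^^^^^^^^^^^
  File "edge.py", line 42, in fitpost
    s=least_squares(res,v,loss='soft_l1',f_scale=.3);v=s.x
  File "edge.py", line 40, in res
    r.append(((proj(cam,W(x,mm))[0]-q)@n))
               ~~~~^^^^^^^^^^^^^
  File "h.py", line 7, in proj
    K,R,t=P(name);x=(np.atleast_2d(X)@R.T+t)@K.T
          ~^^^^^^
  File "h.py", line 4, in P
    c=calibration(name);K=np.array(c["camera_matrix"],float);R=cv2.Rodrigues(np.array(c["rvec"],float))[0];t=np.array(c["tvec"],float).reshape(3)
ValueError: time passes only in moves, steps and waits
```

```bash
sed -i 's/^def P(name)/import functools\n@functools.lru_cache(None)\ndef P(name)/' h.py; timeout 300 python3 edge.py; python3 -c "
from h import *
print(get_obs()['t'])"
```

```text
top [ 0.5896 -0.3534  0.2909  0.0507] 16.67 0.5 [ 0.5434 -0.3143  0.096 ] {'f0': (33, -0.21), 'f1': (40, -0.09), 'f2': (18, -0.4), 't0': (40, -0.21), 't1': (10, -0.33), 't2': (19, -0.79), 't3': (12, -0.56), 'ko': (37, -0.01)}
top [ 0.5894 -0.3528  0.2946  0.0502] 16.88 0.29 [ 0.5432 -0.3144  0.096 ] {'f0': (33, 0.0), 'f1': (40, -0.04), 'ko': (36, 0.01)}
top [ 0.5896 -0.353   0.2947  0.0504] 16.88 0.43 [ 0.5434 -0.3143  0.096 ] {'f0': (33, -0.1), 'f1': (40, -0.11), 't0': (40, -0.06), 't3': (13, -0.39), 't2': (12, -0.74), 'ko': (37, -0.01)}
side [ 0.5927 -0.357   0.3008  0.0527] 17.24 0.44 [ 0.5456 -0.3165  0.096 ] {'f0': (29, -0.3), 'f1': (40, -0.2), 'f2': (16, 0.1), 't0': (31, 0.0), 't1': (12, -0.15), 't2': (40, -0.3), 't3': (40, -0.35), 'ko': (49, 0.1)}
side [ 0.5921 -0.3564  0.2983  0.0519] 17.09 0.28 [ 0.5453 -0.3165  0.096 ] {'f1': (40, -0.0), 'f2': (16, -0.1), 'f0': (29, -0.0), 'ko': (49, 0.1)}
10.2
```

```bash
python3 - <<'E'
from edge import *
out=[]
for cam,v,x0,y0 in(("top",[.5894,-.353,.2946,.050],375,180),("side",[.5923,-.3567,.2995,.050],325,100)):
    k=10;I=cv2.resize(cv2.imread(f"pics/{cam}0.png")[y0:y0+60,x0:x0+40],None,fx=k,fy=k,interpolation=2)
    a=np.linspace(0,2*np.pi,60)
    def D(m,c):
        q=((proj(cam,W(v,m))-[x0,y0]+.5)*k-.5);cv2.polylines(I,[np.round(q*8).astype(np.int32)],True,c,1,cv2.LINE_AA,3)
    for yk,c in((.05,(0,0,255)),(.055,(255,0,0))):
        for r,z in((.015,.144),(.009,.144),(.015,.077)): D(np.c_[-.033+r*np.cos(a),yk+r*np.sin(a),np.full(60,z)],c)
    t=.03;D(np.array([[t,t,.15],[-t,t,.15],[-t,-t,.15],[t,-t,.15]]),(0,255,0))
    t=.065;D(np.array([[t,t,.01],[-t,t,.01],[-t,-t,.01],[t,-t,.01]]),(0,255,0))
    out.append(I)
cv2.imwrite("pics/k1.png",cv2.hconcat(out))
E
```

```text
(no output)
```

View pics/k1.png

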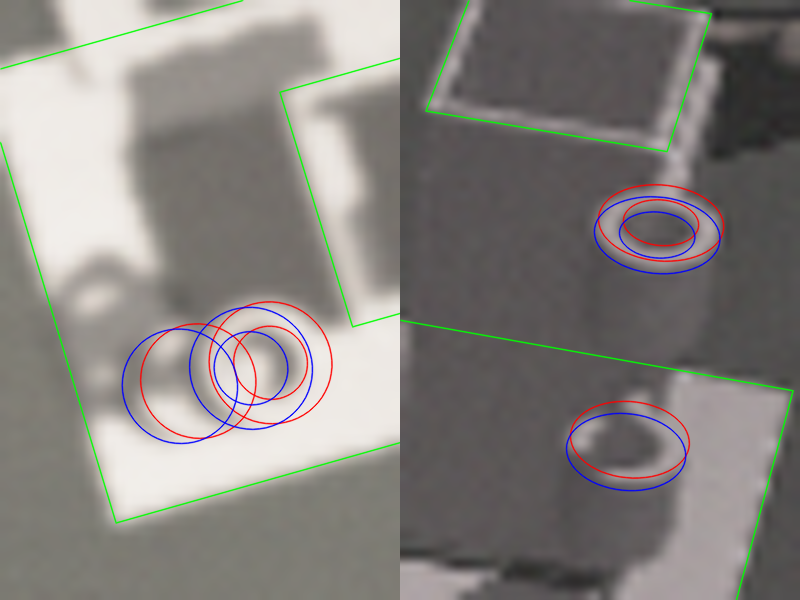

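Request:
{"name": "move_arm", "arguments": {"steps": [{"fingers": 0,"translation": [-1,-0.3,-2],"turn": 0},{"fingers": 0,"translation": [1.9,-9.9,0],"turn": 0},{"fingers": 0,"translation": [2.9,-9.6,0],"turn": 0},{"fingers": 0,"translation": [0,0,0],"turn": 0},{"fingers": 0,"translation": [0,0,0],"turn": 0}]}}

```text
t: 10.82
eef_pos: [0.5165, -0.2302, 0.0669]
tool_rot: [-0.0, 0.989, 0.149, -0.0]
contact_force: [0.8, 0.6, -2.3]
gripper_width: 0.061
```

```bash
python3 look.py side 290 100 90 100 6 pics/m1.png 1.6 30; python3 look.py top 340 150 110 110 5 pics/m1t.png 1 0;python3 -c "
from ov import *
run('pics/m1_raw.png','pics/m1o.png',305,130,60,75,8)"
```

```text
[ 0.51648004 -0.22996001  0.06691515] 0.05860639386277528 [ 0.41567746 -0.28503983 -1.57276965]
[ 0.51651248 -0.2298858   0.06693965] 0.0625408969222934 [-0.11962262 -0.02947752 -2.00917703]
[ 0.51651248 -0.2298858   0.06693965] 17.154806860486516 hole [ 0.5301 -0.2738  0.0947]
```

View pics/m1o.png

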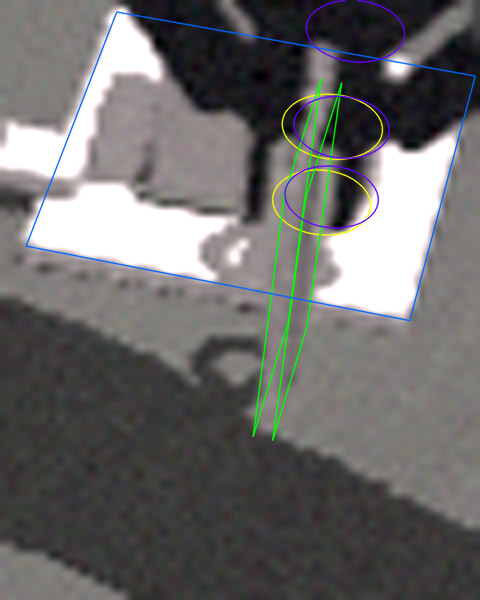

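View pics/m1t.png

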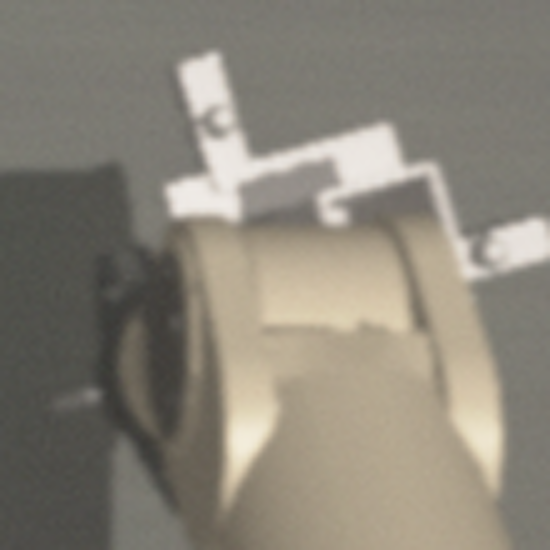

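View pics/m1.png

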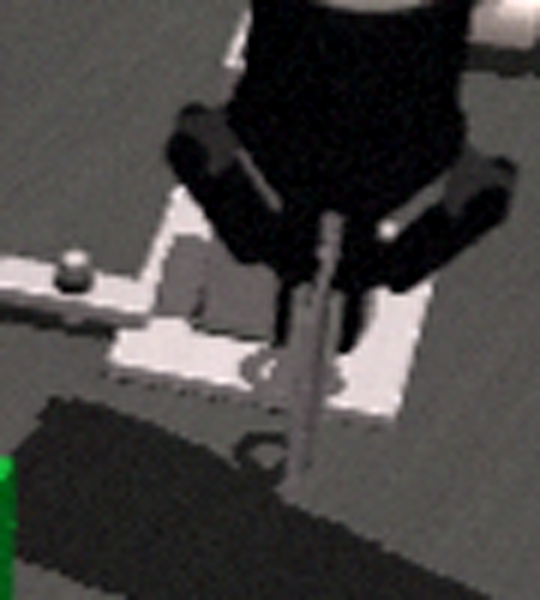

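```bash
python3 - <<'E'
from h import *
I=cv2.imread("pics/m1_raw.png")[130:190,325:360]
J=cv2.resize(I,None,fx=10,fy=10,interpolation=2).astype(float)
A=np.clip((J-20)*2.2,0,255);B=np.clip((J-60)*4,0,255)
cv2.imwrite("pics/m2.png",np.hstack([A,B]).astype(np.uint8))
E
```

```text
(no output)
```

View pics/m2.png

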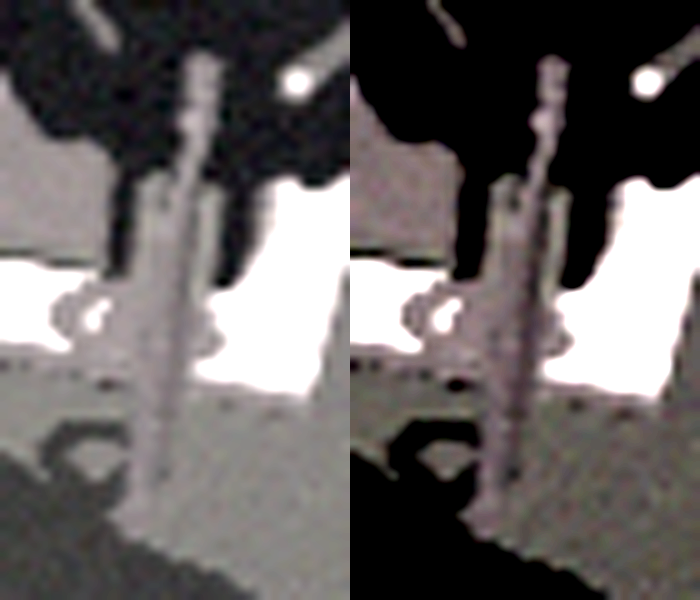

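```bash
python3 - <<'E'
from h import *
def pr(p,yaw,x0,y0,k):
    n=np.array([np.cos(np.radians(yaw)),np.sin(np.radians(yaw)),0]);l=np.array([-n[1],n[0],0])
    for s in(-1,1):
        for e in(-.011,.011):
            q=proj("side",np.array(p)+s*.003*n+e*l+[0,0,.039])[0];print(s,e,((q-[x0,y0]+.5)*k-.5).round())
pr([.5165,-.2299,.0669],17.1,325,130,10)
K,R,t=P("side")
X=np.array([.52,-.25,.1]);d=.001
for a in np.eye(3):print(a,((proj("side",X+a*.01)-proj("side",X))/10).round(3)*10,"px/10mm")
for n in ("side","top"):
    print(n,[ (np.round(q["xy"],1).tolist(),round(q["conf"],2)) for nm in ("leaf_plate","leaf_hole") for q in place_of(n,nm) ])
E
```

```text
-1 -0.011 [197. 266.]
-1 0.011 [178. 327.]
1 -0.011 [172. 261.]
1 0.011 [153. 322.]
[1. 0. 0.] [[-3.7  -1.54]] px/10mm
[0. 1. 0.] [[-2.02  2.36]] px/10mm
[0. 0. 1.] [[ 0.45 -3.21]] px/10mm
side [([172.6, 243.1], 0.92), ([317.7, 378.0], 0.91), ([329.4, 300.8], 0.76), ([342.1, 163.9], 0.67), ([288.3, 198.7], 0.63), ([347.7, 140.0], 0.28), ([276.4, 211.3], 0.97), ([177.8, 258.1], 0.87), ([342.1, 393.7], 0.86), ([344.2, 150.4], 0.66), ([348.8, 314.0], 0.61)]
top [([223.3, 156.3], 0.73), ([242.1, 282.5], 0.71), ([193.6, 301.8], 0.64), ([364.8, 226.6], 0.55), ([312.8, 202.3], 0.55), ([295.0, 201.4], 0.71), ([214.6, 166.7], 0.67), ([185.6, 318.1], 0.62), ([238.0, 299.4], 0.61), ([218.4, 226.5], 0.47)]
```

Request:
{"name": "move_arm", "arguments": {"steps": [{"fingers": 0,"translation": [-2.9,9.6,0],"turn": 0},{"fingers": 0,"translation": [-2.9,9.6,-5],"turn": 0},{"fingers": 0,"translation": [0,0,-15],"turn": 0},{"fingers": 0,"translation": [0,0,-15],"turn": 0},{"fingers": 0,"translation": [0,0,-5],"turn": 0},{"fingers": 0,"translation": [0,0,0],"turn": 0}]}}

```text
t: 11.88
eef_pos: [0.5104, -0.2111, 0.0263]
tool_rot: [-0.0, 0.989, 0.149, -0.001]
contact_force: [-0.4, -0.7, -2.7]
gripper_width: 0.058
```

```bash
python3 look.py side 300 110 75 100 6 pics/n1.png 2 20; python3 -c "
from ov import *
run('pics/n1_raw.png','pics/n1o.png',300,110,60,100,6)
a=cv2.imread('pics/n1.png');b=cv2.imread('pics/n1o.png');cv2.imwrite('pics/n1c.png',cv2.hconcat([a[:,:400],b]))"
```

```text
[ 0.51086063 -0.21119767  0.02679445] 0.05798894318931885 [ 0.19741909  1.11564224 -2.7725493 ]
[ 0.51086063 -0.21119767  0.02679445] 17.118774517064693 hole [ 0.5244 -0.2552  0.0546]
```

View pics/n1c.png

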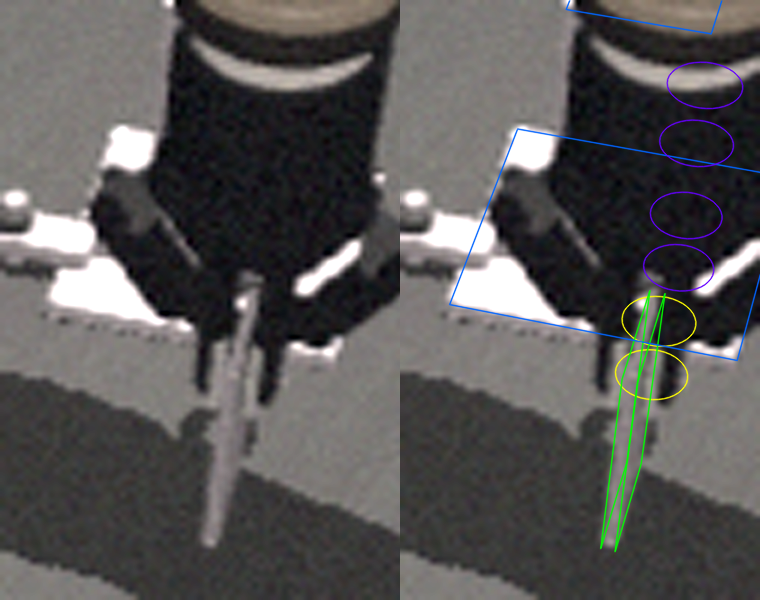

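Request:
{"name": "move_arm", "arguments": {"steps": [{"fingers": 0,"translation": [1.3,0.4,15],"turn": 0},{"fingers": 0,"translation": [0,0,15],"turn": 0},{"fingers": 0,"translation": [0,0,11.5],"turn": 0},{"fingers": 0,"translation": [2.9,-9.6,0],"turn": 0},{"fingers": 0,"translation": [2.9,-9.6,0],"turn": 0},{"fingers": 0,"translation": [2.9,-9.6,0],"turn": 0},{"fingers": 0,"translation": [0,0,0],"turn": 0},{"fingers": 0,"translation": [0,0,0],"turn": 0}]}}

```text
t: 12.92
eef_pos: [0.5206, -0.2391, 0.0681]
tool_rot: [-0.0, 0.989, 0.149, -0.0]
contact_force: [-0.4, -0.0, -2.6]
gripper_width: 0.055
```

Request:
{"name": "move_arm", "arguments": {"steps": [{"fingers": 0,"translation": [1.5,-4.8,0],"turn": 0},{"fingers": 0,"translation": [1.5,-4.8,0],"turn": 0},{"fingers": 0,"translation": [1.5,-4.8,0],"turn": 0},{"fingers": 0,"translation": [1.5,-4.8,0],"turn": 0},{"fingers": 0,"translation": [0,0,0],"turn": 0}]}}

```text
t: 13.55
eef_pos: [0.5268, -0.2594, 0.0685]
tool_rot: [0.0, 0.989, 0.148, 0.0]
contact_force: [-0.8, -0.1, -2.4]
gripper_width: 0.06
```

```bash
python3 look.py side 300 90 75 100 6 pics/o1.png 2 20; python3 -c "
from ov import *
run('pics/o1_raw.png','pics/o1o.png',300,90,60,100,6)
a=cv2.imread('pics/o1.png');b=cv2.imread('pics/o1o.png');cv2.imwrite('pics/o1c.png',cv2.hconcat([a[:,:430],b]))"
```

```text
[ 0.52675035 -0.25886768  0.06845771] 0.06055606719658829 [-0.04840846  0.24216682 -2.60101653]
[ 0.52675035 -0.25886768  0.06845771] 17.11015567064642 hole [ 0.5403 -0.3028  0.0963]
```

View pics/o1c.png

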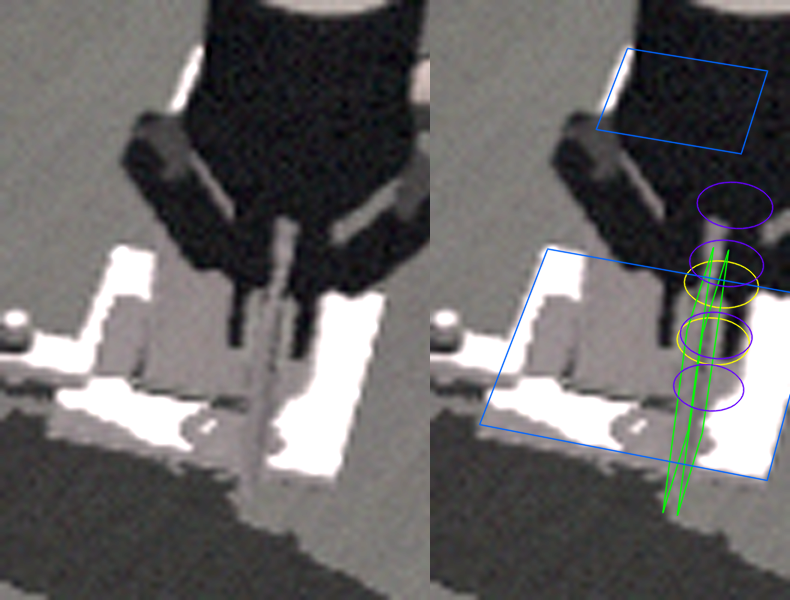

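Request:
{"name": "move_arm", "arguments": {"steps": [{"fingers": 0,"translation": [0.9,-2.9,0],"turn": 0},{"fingers": 0,"translation": [0.9,-2.9,0],"turn": 0},{"fingers": 0,"translation": [0.6,-1.9,0],"turn": 0},{"fingers": 0,"translation": [0,0,0],"turn": 0},{"fingers": 0,"translation": [0,0,0],"turn": 0}]}}

```text
t: 14.22
eef_pos: [0.5291, -0.2663, 0.0685]
tool_rot: [-0.0, 0.989, 0.149, -0.0]
contact_force: [0.0, 0.6, -3.3]
gripper_width: 0.064
```

Request:
{"name": "move_arm", "arguments": {"steps": [{"fingers": 0,"translation": [0.3,-1.0,0],"turn": 0},{"fingers": 0,"translation": [0.3,-0.9,0],"turn": 0},{"fingers": 0,"translation": [0,0,0],"turn": 0}]}}

```text
t: 14.6
eef_pos: [0.5298, -0.2684, 0.0685]
tool_rot: [0.0, 0.989, 0.149, 0.0]
contact_force: [-0.5, 0.0, -2.9]
gripper_width: 0.064
```

Request:
{"name": "move_arm", "arguments": {"steps": [{"fingers": 0,"translation": [0.3,-0.9,0],"turn": 0},{"fingers": 0,"translation": [0,0,0],"turn": 0},{"fingers": 0,"translation": [0,0,0],"turn": 0}]}}

```text
t: 14.98
eef_pos: [0.5301, -0.2692, 0.0685]
tool_rot: [-0.0, 0.989, 0.149, -0.0]
contact_force: [0.4, -0.2, -3.1]
gripper_width: 0.059
```

Request:
{"name": "move_arm", "arguments": {"steps": [{"fingers": 0,"translation": [0.3,-0.9,0],"turn": 0},{"fingers": 0,"translation": [0,0,0],"turn": 0},{"fingers": 0,"translation": [0,0,0],"turn": 0}]}}

```text
t: 15.35
eef_pos: [0.5304, -0.2701, 0.0685]
tool_rot: [-0.0, 0.989, 0.149, 0.0]
contact_force: [0.6, -0.6, -2.7]
gripper_width: 0.064
```

Request:
{"name": "move_arm", "arguments": {"steps": [{"fingers": 0,"translation": [0.3,-0.9,0],"turn": 0},{"fingers": 0,"translation": [0,0,0],"turn": 0},{"fingers": 0,"translation": [0,0,0],"turn": 0}]}}

```text
t: 15.72
eef_pos: [0.5307, -0.271, 0.0685]
tool_rot: [-0.0, 0.989, 0.149, -0.0]
contact_force: [-0.2, 0.0, -3.4]
gripper_width: 0.063
```

Request:
{"name": "move_arm", "arguments": {"steps": [{"fingers": 0,"translation": [0.3,-0.9,0],"turn": 0},{"fingers": 0,"translation": [0,0,0],"turn": 0},{"fingers": 0,"translation": [0,0,0],"turn": 0}]}}

```text
t: 16.1
eef_pos: [0.531, -0.2719, 0.0685]
tool_rot: [-0.0, 0.989, 0.149, 0.0]
contact_force: [-0.2, 0.3, -2.8]
gripper_width: 0.062
```

Request:
{"name": "move_arm", "arguments": {"steps": [{"fingers": 0,"translation": [0.3,-0.9,0],"turn": 0},{"fingers": 0,"translation": [0,0,0],"turn": 0}]}}

```text
t: 16.35
eef_pos: [0.5313, -0.2729, 0.0685]
tool_rot: [0.0, 0.989, 0.149, 0.0]
contact_force: [0.5, 0.4, -2.3]
gripper_width: 0.061
```

Request:
{"name": "move_arm", "arguments": {"steps": [{"fingers": 0,"translation": [0.3,-0.9,0],"turn": 0},{"fingers": 0,"translation": [0,0,0],"turn": 0}]}}

```text
t: 16.6
eef_pos: [0.5316, -0.2738, 0.0685]
tool_rot: [0.0, 0.989, 0.149, 0.0]
contact_force: [0.9, -0.3, -1.8]
gripper_width: 0.06
```

Request:
{"name": "move_arm", "arguments": {"steps": [{"fingers": 0,"translation": [0.3,-0.9,0],"turn": 0},{"fingers": 0,"translation": [0,0,0],"turn": 0}]}}

```text
t: 16.85
eef_pos: [0.5319, -0.2747, 0.0685]
tool_rot: [0.0, 0.989, 0.149, 0.0]
contact_force: [0.8, -0.4, -2.6]
gripper_width: 0.059
```

Request:
{"name": "move_arm", "arguments": {"steps": [{"fingers": 0,"translation": [0.3,-0.9,0],"turn": 0},{"fingers": 0,"translation": [0,0,0],"turn": 0}]}}

```text
t: 17.1
eef_pos: [0.532, -0.275, 0.0684]
tool_rot: [-0.0, 0.989, 0.149, -0.0]
contact_force: [-2.1, 1.8, -2.5]
gripper_width: 0.062
```

Request:
{"name": "move_arm", "arguments": {"steps": [{"fingers": 0,"translation": [0.3,-0.9,0],"turn": 0},{"fingers": 0,"translation": [0,0,0],"turn": 0}]}}

```text
t: 17.35
eef_pos: [0.532, -0.275, 0.0685]
tool_rot: [-0.001, 0.989, 0.149, -0.001]
contact_force: [-3.6, 3.7, 0.5]
gripper_width: 0.058
```

```bash
python3 look.py side 300 90 75 100 6 pics/p1.png 2 20; python3 -c "
from h import *
o=get_obs();print(o['contact_force'],o['torque'],o['eef_pos'],o['t'])"
```

```text
[ 0.53195957 -0.27494802  0.06842577] 0.05864520870673351 [-1.64670883  5.87916414  1.41997355]
[-1.64670883  5.87916414  1.41997355] [ 0.87217421  0.51490636 -0.06977748] [ 0.53195957 -0.27494802  0.06842577] 17.4
```

Request:
{"name": "move_arm", "arguments": {"steps": [{"fingers": 0,"translation": [-0.9,2.9,0],"turn": 0},{"fingers": 0,"translation": [-0.9,2.9,0],"turn": 0},{"fingers": 0,"translation": [0,0,0],"turn": 0},{"fingers": 0,"translation": [0,0,0],"turn": 0}]}}

```text
t: 17.9
eef_pos: [0.5308, -0.2709, 0.0686]
tool_rot: [0.0, 0.989, 0.149, 0.0]
contact_force: [-0.3, 0.9, -1.7]
gripper_width: 0.06
```

```bash
python3 look.py side 300 90 75 100 6 pics/p2.png 2 20; python3 -c "
from h import *
o=get_obs();print(o['contact_force'],o['torque'],o['eef_pos'],o['t'])"
```

```text
[ 0.53074961 -0.27089403  0.06855091] 0.05944774380155654 [-0.58128657  0.63699267 -3.63057266]
[-0.58128657  0.63699267 -3.63057266] [ 0.07509422 -0.01220308  0.00444985] [ 0.53074961 -0.27089403  0.06855091] 17.95
```

View pics/p2.png

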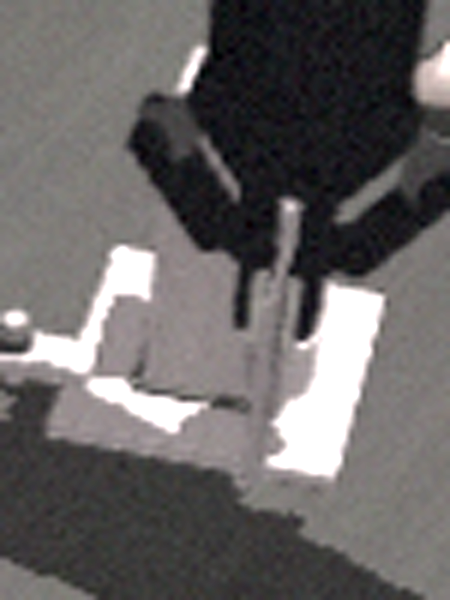

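Request:
{"name": "move_arm", "arguments": {"steps": [{"fingers": 0,"translation": [-4.4,14.3,0],"turn": 0},{"fingers": 0,"translation": [-7.3,24,0],"turn": 0},{"fingers": 0,"translation": [-20.1,-6.1,10],"turn": 0},{"fingers": 0,"translation": [-20.1,-6.2,24],"turn": 0},{"fingers": 0,"translation": [0,0,0],"turn": 0},{"fingers": 0,"translation": [5.7,-18.6,0],"turn": 0},{"fingers": 0,"translation": [5.7,-18.7,0],"turn": 0},{"fingers": 0,"translation": [0,0,0],"turn": 0},{"fingers": 0,"translation": [0,0,0],"turn": 0}]}}

```text
t: 19.08
eef_pos: [0.4902, -0.2815, 0.1018]
tool_rot: [-0.001, 0.989, 0.149, -0.0]
contact_force: [-0.1, 0.5, -2.8]
gripper_width: 0.061
```

```bash
python3 look.py side 300 60 90 100 6 pics/r1.png 2 20
```

```text
[ 0.49012682 -0.28113197  0.10201199] 0.059906454310774064 [-0.24257158  0.1376211  -2.78181148]
```

View pics/r1.png

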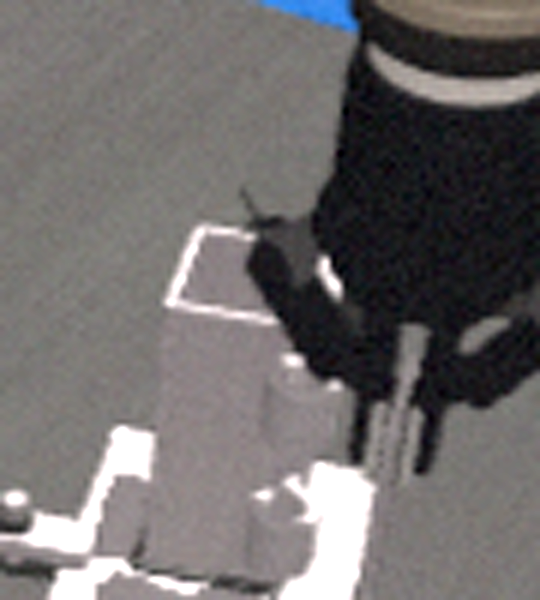

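Request:
{"name": "move_arm", "arguments": {"steps": [{"fingers": 0,"translation": [3.8,1.2,0],"turn": 0},{"fingers": 0,"translation": [3.8,1.1,0],"turn": 0},{"fingers": 0,"translation": [0,0,0],"turn": 0}]}}

```text
t: 19.5
eef_pos: [0.4984, -0.2791, 0.1027]
tool_rot: [-0.0, 0.989, 0.149, 0.0]
contact_force: [0.6, 0.3, -2.3]
gripper_width: 0.062
```

Request:
{"name": "move_arm", "arguments": {"steps": [{"fingers": 0,"translation": [0.95,0.3,0],"turn": 0},{"fingers": 0,"translation": [0,0,0],"turn": 0}]}}

```text
t: 19.75
eef_pos: [0.4987, -0.2793, 0.1025]
tool_rot: [0.0, 0.989, 0.149, -0.0]
contact_force: [-0.6, 0.7, -3.1]
gripper_width: 0.062
```

Request:
{"name": "move_arm", "arguments": {"steps": [{"fingers": 0,"translation": [0.95,0.3,0],"turn": 0},{"fingers": 0,"translation": [0,0,0],"turn": 0}]}}

```text
t: 20.0
eef_pos: [0.4997, -0.279, 0.1025]
tool_rot: [0.0, 0.989, 0.149, 0.0]
contact_force: [0.0, 0.1, -2.9]
gripper_width: 0.064
```

Request:
{"name": "move_arm", "arguments": {"steps": [{"fingers": 0,"translation": [0.95,0.3,0],"turn": 0},{"fingers": 0,"translation": [0,0,0],"turn": 0}]}}

```text
t: 20.25
eef_pos: [0.5007, -0.2787, 0.1025]
tool_rot: [-0.0, 0.989, 0.149, 0.0]
contact_force: [-1.0, 0.2, -2.3]
gripper_width: 0.059
```

Request:
{"name": "move_arm", "arguments": {"steps": [{"fingers": 0,"translation": [0.95,0.3,0],"turn": 0},{"fingers": 0,"translation": [0,0,0],"turn": 0}]}}

```text
t: 20.5
eef_pos: [0.5017, -0.2783, 0.1025]
tool_rot: [-0.0, 0.989, 0.149, 0.0]
contact_force: [0.1, 0.6, -3.3]
gripper_width: 0.06
```

Request:
{"name": "move_arm", "arguments": {"steps": [{"fingers": 0,"translation": [0.95,0.3,0],"turn": 0},{"fingers": 0,"translation": [0,0,0],"turn": 0}]}}

```text
t: 20.75
eef_pos: [0.5026, -0.278, 0.1025]
tool_rot: [-0.0, 0.989, 0.149, 0.0]
contact_force: [0.7, 0.9, -2.7]
gripper_width: 0.062
```

Lateral now ≈0.3993 with no contact; continuing.

Request:
{"name": "move_arm", "arguments": {"steps": [{"fingers": 0,"translation": [0.95,0.3,0],"turn": 0},{"fingers": 0,"translation": [0,0,0],"turn": 0}]}}

```text
t: 21.0
eef_pos: [0.5031, -0.2779, 0.1024]
tool_rot: [-0.0, 0.989, 0.149, -0.0]
contact_force: [-1.1, 0.1, -2.0]
gripper_width: 0.062
```

Request:
{"name": "move_arm", "arguments": {"steps": [{"fingers": 0,"translation": [0.95,0.3,0],"turn": 0},{"fingers": 0,"translation": [0,0,0],"turn": 0}]}}

```text
t: 21.25
eef_pos: [0.5032, -0.2779, 0.1023]
tool_rot: [-0.0, 0.989, 0.149, -0.001]
contact_force: [-5.7, -0.8, 0.1]
gripper_width: 0.06
```

Request:
{"name": "move_arm", "arguments": {"steps": [{"fingers": 0,"translation": [-7.6,-2.4,0],"turn": 0},{"fingers": 0,"translation": [-4.4,14.3,0],"turn": 0},{"fingers": 0,"translation": [-7.3,24,0],"turn": 0},{"fingers": 0,"translation": [0,0,0],"turn": 0},{"fingers": 0,"translation": [17.3,5.1,-17],"turn": 0},{"fingers": 0,"translation": [17.3,5.1,-17],"turn": 0},{"fingers": 0,"translation": [0,0,0],"turn": 0},{"fingers": 0,"translation": [0,0,0],"turn": 0}]}}

```text
t: 22.25
eef_pos: [0.5195, -0.2315, 0.0688]
tool_rot: [0.0, 0.989, 0.149, -0.0]
contact_force: [-0.4, 0.2, -2.3]
gripper_width: 0.061
```

```bash
python3 look.py side 300 90 75 100 6 pics/s2.png 2 20; python3 -c "
from ov import *
run('pics/s2_raw.png','pics/s2o.png',300,90,60,100,6)
a=cv2.imread('pics/s2.png');b=cv2.imread('pics/s2o.png');cv2.imwrite('pics/s2c.png',cv2.hconcat([a[:,:430],b]))"
```

```text
[ 0.51948382 -0.23180558  0.06901748] 0.05701389860151579 [ 0.02722412 -0.13263663 -2.33197516]
[ 0.51948382 -0.23180558  0.06901748] 17.10788412577 hole [ 0.533  -0.2758  0.0968]
```

View pics/s2c.png

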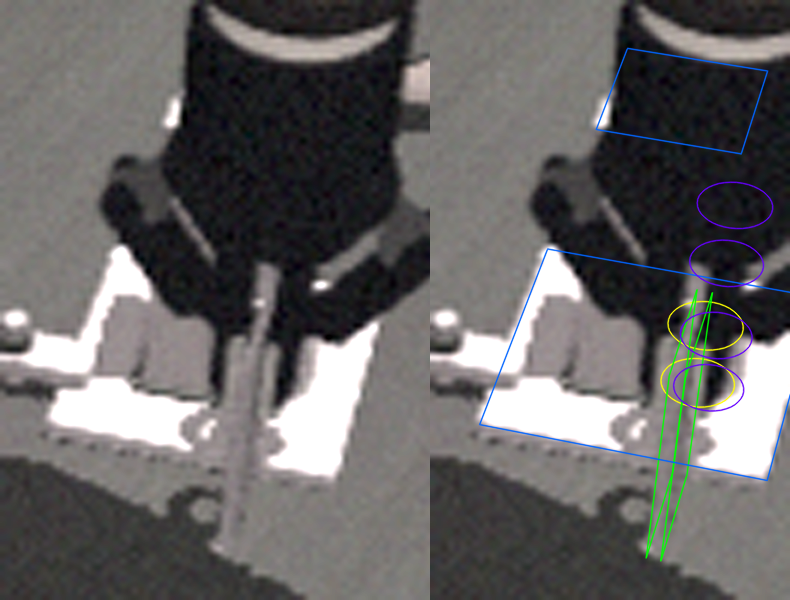

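Request:
{"name": "move_arm", "arguments": {"steps": [{"fingers": 0,"translation": [3.8,-10.7,-0.7],"turn": 0},{"fingers": 0,"translation": [2.9,-9,0],"turn": 0},{"fingers": 0,"translation": [2.9,-9,0],"turn": 0},{"fingers": 0,"translation": [2.9,-9,0],"turn": 0},{"fingers": 0,"translation": [0,0,0],"turn": 0},{"fingers": 0,"translation": [0,0,0],"turn": 0}]}}

```text
t: 23.05
eef_pos: [0.5321, -0.2687, 0.0677]
tool_rot: [-0.0, 0.989, 0.149, -0.0]
contact_force: [0.2, -0.3, -3.5]
gripper_width: 0.06
```

Request:
{"name": "move_arm", "arguments": {"steps": [{"fingers": 0,"translation": [0,-0.7,2],"turn": 0},{"fingers": 0,"translation": [0,0,1],"turn": 0},{"fingers": 0,"translation": [0,0,0],"turn": 0}]}}

```text
t: 23.42
eef_pos: [0.5323, -0.2697, 0.071]
tool_rot: [0.0, 0.989, 0.149, 0.0]
contact_force: [-0.1, 0.2, -3.1]
gripper_width: 0.058
```

Request:
{"name": "move_arm", "arguments": {"steps": [{"fingers": 0,"translation": [0,0,0.7],"turn": 0},{"fingers": 0,"translation": [0,0,0],"turn": 0}]}}

```text
t: 23.68
eef_pos: [0.5322, -0.2698, 0.0715]
tool_rot: [0.0, 0.989, 0.149, 0.0]
contact_force: [-0.5, -0.6, -2.5]
gripper_width: 0.059
```

Request:
{"name": "move_arm", "arguments": {"steps": [{"fingers": 0,"translation": [0,0,0.7],"turn": 0},{"fingers": 0,"translation": [0,0,0],"turn": 0}]}}

```text
t: 23.92
eef_pos: [0.5322, -0.2698, 0.0722]
tool_rot: [0.0, 0.989, 0.149, 0.0]
contact_force: [-0.4, 0.1, -2.6]
gripper_width: 0.064
```

Request:
{"name": "move_arm", "arguments": {"steps": [{"fingers": 0,"translation": [0,0,0.7],"turn": 0},{"fingers": 0,"translation": [0,0,0],"turn": 0}]}}

```text
t: 24.18
eef_pos: [0.5321, -0.2699, 0.0726]
tool_rot: [-0.0, 0.989, 0.149, -0.0]
contact_force: [1.8, -1.0, -6.6]
gripper_width: 0.059
```

Request:
{"name": "move_arm", "arguments": {"steps": [{"fingers": 0,"translation": [0,0.3,-2.5],"turn": 0},{"fingers": 0,"translation": [-0.2,0,-2],"turn": 0},{"fingers": 0,"translation": [0,0,0],"turn": 0},{"fingers": 0,"translation": [0,0,0],"turn": 0},{"fingers": 0,"translation": [0,0,0],"turn": 0}]}}

```text
t: 24.8
eef_pos: [0.5321, -0.2695, 0.0685]
tool_rot: [0.0, 0.989, 0.149, 0.0]
contact_force: [-0.5, -0.1, -3.3]
gripper_width: 0.056
```

```bash
python3 look.py side 270 60 110 140 4 pics/z1.png 1.6 10; python3 -c "
from h import *
cv2.imwrite('pics/z1t.png',read_camera('top'))
o=get_obs();p=o['eef_pos'];q=o['tool_rot'];print('lat',.9563*p[0]+.2924*p[1],'dep',.2924*p[0]-.9563*p[1],p[2],np.degrees(2*np.arctan2(q[2],q[1])),o['torque'],o['contact_force'],o['t'])"
```

```text
[ 0.53208665 -0.26953027  0.06849935] 0.05836477430860613 [ 0.12082478  0.8681732  -2.11649055]
lat 0.43000323676118735 dep 0.4133190074506363 0.0684804281846981 17.131211085496055 [ 0.07514764  0.02548527 -0.03481104] [ 0.14519228  0.09468034 -2.72572282] 24.9
```

View pics/z1.png

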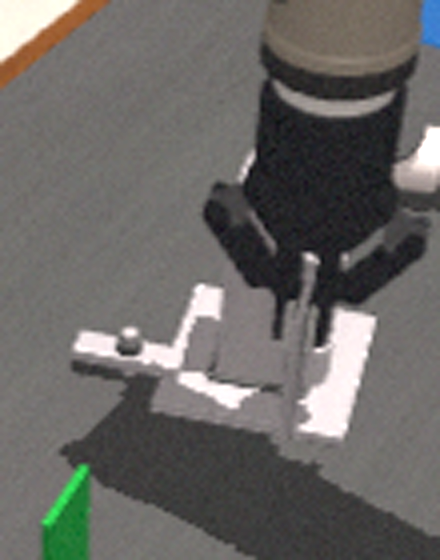

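View pics/z1t.png

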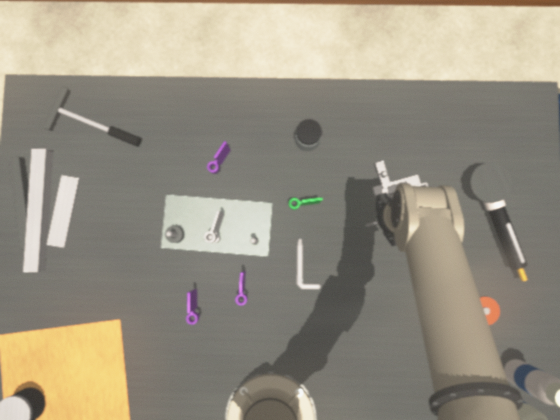

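```bash
python3 -c "
from station import *
print(hand_in())"
```

```text
the job is handed in; nothing more can be done
None
```

I lifted the single-knuckle leaf off its spindle and brought its knuckle into the post gap. I handed the job in at about 25 s, with the arm still holding the leaf at 70 N. `hand_in` gives no verdict.

**How the position was set:** I took it mainly from light touches of about 3–6 N.
- **Depth:** I touched the far stop of the gap and backed off 5 mm.
- **Sideways:** I touched the side of the upper welded knuckle and offset 30 mm.
- **Height:** I touched the underside of the upper knuckle and dropped 4 mm. This agreed with the height from the leaf's seat on the stand to about 0.2 mm.

**Last readings:**
- The tool was within about 0.1 mm of the position worked out from the touches, and the leaf yaw was 17.1°. The camera fits put the post at 16.7–17.2°.
- The only force left was the leaf's weight, about 3 N, so nothing else was touching.
- The top view shows the other leaf, collar, pin and jar where they were.

**What disagreed or could not be checked:**
- The reported TCP lay about 40 mm beyond the fingertips seen in the pictures, so I set the grasp height from the pictures.
- The side and top cameras differed by about 4 mm at the post. My camera-only estimate was off by about 2 mm sideways and 3 mm in depth compared with the touches, and I used the touches.
- The gripper and wrist hide the knuckles in both cameras in the final pose. I could not see the hole alignment directly.

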